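Pry the retaining ring off the tube rotator's axle

ROBOT

A 6-joint arm with a two-finger parallel gripper is mounted at the origin on the work surface; the furniture and walls round the work are solid. World frame = base frame: x ahead of the robot, y to its left, z up, the work surface at z = 0. Lengths are in mm, angles in rad, forces in N, time in s.
With the tool pointing down it reaches from about 350 to 875 mm from the base axis. Payload 4.2 kg.
Tool frame: the origin (TCP) lies at the very end of the fingers, on their centre line; the grasp point (between the pads) lies arm.grip_depth behind it (arm.grip_depth is the distance from the TCP to the grasp point, in mm); x points along the fingers, y is the direction in which the jaws open and shut, and the axes are right-handed (so a half turn about x gives the same grasp; the last joint's range is limited). The gripper opens to 85 mm and grips with 20 to 120 N. Pads are 22 mm wide; open, the fingers measure 114 mm over their backs; the gripper's body (76 mm by 85 mm) begins 54 mm behind the grasp point. The pads swing forward as they close: fully open they stand 13 mm farther back than shut.
Start: joints at [1.536, 0.385, 0.008, 0, -1.194, -0.259], TCP at [180.962, 598.207, 231.312] pointing down, gripper open.
Joint ranges: [-3.14, 3.14], [-1.21, 2.06], [-1.07, 1.41], [-3.16, 2.05], [-2.99, -0.16], [-3.1, 3.1]. Speed limits (rad/s): [2.79, 2.79, 3.14, 3.14, 3.14, 3.14].

INTERFACE

Orientations are given as a unit quaternion [x, y, z, w].
In Python, from bench import arm, get_image, models gives the robot as it stands.
- The arm moves only by the tool arm_command, never from a script. Its argument "rows" is a list of rows, each an object of numbers: "dx", "dy", "dz": the shift along the tool's x, y, z in m; "wx", "wy", "wz": the turn, a rotation vector about the tool's x, y, z in degrees; "gripper": the closure, from -1 (fully open) to 1 (shut). A call has exactly 8 rows; each row is the pose to reach, as a shift and turn from the pose measured when the call began, along the tool's axes at that moment; what a row does not reach only later rows make up. A row lasts 1/10 s, in which the tool goes at most 50 mm and 8.59 degrees, less where a joint would pass 70% of its speed; a pose out of reach is approached as far as the arm can. A call with a gripper value outside its range is refused whole. The fingers move at their own pace and stop on an object; the grip force is fixed at half the most. Time passes only in rows, so rows that repeat a pose let the fingers close, or fill a call up. It gives the time, the measured TCP pose, the force and the opening at its end, in the units of the state.
- arm.read_state(): the state, without advancing time (a new reading comes with each control period).
- get_image(name): name is "scene" or "top"; returns a dict with "img" (480x640x3 uint8, red, green, blue), "K" (3x3 intrinsics, pixels), "rvec" (rotation vector, rad) and "tvec" (3), from world to camera coordinates, as OpenCV has them. Camera axes: x right, y down, z forward; pixel columns grow to the right and rows downward; lengths in mm; the calibration is good to about 2 mm. A picture is of the moment at which its call begins. There is no depth.
- arm.job_done(): hands the job in, once; it reports no verdict.
Trained networks look in the newest picture that a camera, given by its name, has taken for a name from the list of things; names that differ only in an ending like _2 or _b are one class to them, and where a whole thing is asked for, a point or a joint stands for the part that bears it (a point fixed in the world has none). Each returns a list of dicts, best first, with "conf" (0 to 1); they miss things now and then, are a little off and sometimes report something else, mostly with a low value. They report only what shows in the picture. A call takes as long as a camera call.
- models.cut_out(camera, query): "mask" (480x640 bool, what is visible of it) and "extent" ([left, top, right, bottom] in pixels, round what is visible of it).
The state is a dict: "clock": time; "joints": joint angles; "joint_vel": joint speeds; "joint_efforts": joint torques, N m; "position": TCP position; "ee_rot": TCP orientation; "contact_force": force on the tool from outside, world axes, zero at the start; "wrist_torque": the same for the moment, N m; "gripper_width": finger opening in mm.
Only numpy, scipy, OpenCV 4.12 (cv2) and the standard library are available. Lean on these libraries where they do the work, as an engineer would, in place of code of your own. Each camera call takes 0.05 s, during which the arm holds its last target.

TASK

The disc of the small tube rotator has to come off for cleaning: take the hooked pick from its rest, catch its hook in the pull loop of the wire retaining ring on the axle, and pry the ring sideways out of its groove until it is right off the axle and has dropped loose, lying on the rotator's disc or in its drip tray. Use only the pick on the ring, never the fingers. Then put the pick back in its rest, hook hanging down as before, and leave the beaker and the brown bottle standing where they are.

Things in the scene. Friction and masses are not known exactly. Their poses are not given: they have to be found in the camera images.
- rotator: Tube rotator, fixed: grey drip tray, motor on a pedestal, white disc on an axle leaning 35 deg from vertical to the front, clear guard plate above. Origin on the worktop, 130 mm straight below axle_groove. z up; -x the front, to which the axle leans; y level, the side to which the ring is pulled. Tray x -100..110, y -105..145 mm, lip 18 mm high.
- guard_edge (a point): Middle of the lower front edge of the clear level guard plate, axes of the rotator. Plate 3 mm thick, y -50..46 mm and x 0..115 mm from here; this edge is 26 mm above the ring's loop and 9 mm in front of it, so the hook cannot come from straight above: it must come in along the leaning axle, in front of this edge.
- axle_groove (a point): Centre of the ring's groove on the fixed axle. z along the axle, outward and up, 35 deg from vertical; y level, the pull direction; x up the slope. Neck 14 mm thick, between an end land of radius 11 mm (top at z 9.5 mm) and a hub of radius 13.5 mm; disc face at z -20 mm, radius 52 mm, white with dark tube holes.
- ring_loop (a point): Centre of the open pull loop of the dark steel ring, 19.2 mm along +y from the axle's centre line when seated; axes those of axle_groove then. Its opening reaches 8 mm either way along y and 7 mm either way along x. A pull of about 5 to 10 N along +y spreads the sprung legs; they snap free after some 7 mm and the loop then sags a few mm: keep the hook's tip 10 to 14 mm below the ring's plane.
- ring: Retaining ring of dark round spring-steel wire 4 mm thick: pull loop and two legs that clasp the neck; 48 x 23 mm overall, 24 g, slippery. Origin on the axle's centre line in the groove while seated; axes as ring_loop. Pulled 35 mm or more along +y it is clear of the hub, and slides down the disc or drops off the hook into the tray.
- pick_grip (a point): Centre of the handle of the loose hooked pick (60 g). Handle: grey bar, 90 mm long (x), 14 mm wide (y), 16 mm high (z). x towards the hook, z up as it lies in its rest. Grip it across the 14 mm, from above, between the saddles, firmly (60 N or more if the gripper can).
- pick_crest (a point): Top of the pick's hook pin, at x 115, z 22 mm from pick_grip, same axes. The 5 mm steel wire leaves the handle's +x end, rises to z 22 mm at x 85 mm, runs level to this point and turns straight down (-z) as the hook pin, 5 mm thick.
- pick_tip (a point): Lower end of the pick's hook pin, at x 115, z -22 mm from pick_grip, same axes.
- rest: Pick rest, fixed: aluminium foot 110 x 70 mm, 6 mm thick, with two upright saddles 6 mm thick at x 36 and -36 mm; their slots are 17 mm wide up to 53 mm above the worktop and flare to 40 mm wide at 67 mm. Origin under its centre on the worktop, z up, x along the pick, towards the hook at the start.
- rest_seat (a point): Where the centre of the pick's handle sits when it lies in the rest, 46 mm above the worktop; axes of the rest.
- beaker: Clear beaker, 59 mm wide, 70 mm tall, a bystander behind and to the left; origin under its centre.
- amber_bottle: Brown bottle with white cap, 58 mm wide, 112 mm tall, a bystander at the back; origin under its centre.

How it is judged (in metres and radians):
On the way, in this order (a step that is already met when the one before it is completed fails the run):
1. the pick is lifted out of its rest (z of pick_grip in the frame of rest above 0.09 m), for 0.1 s.
2. the ring is off the axle while the pick is still out of its rest (distance between ring and axle_groove above 0.03 m and distance between pick_grip and rest_seat above 0.05 m), for 0.1 s.
At the end, for the whole second after the job is handed in: Ring at rest over 30 mm from the groove, on the disc or inside the tray's outline; pick at rest in both saddles, within 15 mm lengthwise and 6 mm sideways and in height of its seat, 7 degrees of the rest's line, 8 degrees of upright; nothing touched (distance between ring and axle_groove above 0.03 m and linear speed of each of ring, pick below 0.02 m/s and x of ring in the frame of rotator between -0.105 and 0.115 m and y of ring in the frame of rotator between -0.11 and 0.15 m and z of ring in the frame of rotator between 0.004 and 0.15 m and x of pick_grip in the frame of rest between -0.015 and 0.015 m and y of pick_grip in the frame of rest between -0.006 and 0.006 m and z of pick_grip in the frame of rest between 0.04 and 0.052 m and angle between the x axis of pick_grip and the x axis of rest, either way round below 0.12 rad and angle between pick_grip's own z axis and vertical below 0.15 rad).
It fails at once if the fingers or the arm touch the ring (contact force between any of the fingers, the arm and ring above 0.3 N).
It fails at once if the beaker or the brown bottle is pushed away or tipped (distance of any of beaker, amber_bottle from where it was at the start of the episode above 0.03 m or angle between any of beaker, amber_bottle's own z axis and vertical above 0.4 rad).
It also fails if it takes over 48 s, if anything falls off the work surface, if the arm or the gripper's body presses on something with over 40 N, if the wrist force passes 120 N, or if a joint passes its speed limit or range.

## Working session

There is one attempt and no reset: what is moved stays moved. The work goes in short steps, Python scripts to look and compute and a tool call to move; the robot and the scene stay as the last step left them, time stands still between calls to the robot, and variables do not carry over. Pictures are saved under pics/ and viewed, and the job is handed in when it is done.

Besides the shell and the picture viewer there is one more tool, called after "Call:" as name(argument=value, ...) on one line, values as JSON. arm_command: Moves the arm, as the interface text tells. Its arguments: {"type":"object","properties":{"rows":{"type":"array"}},"required":["rows"]}

```bash
ls; mkdir -p pics; python3 - <<'E'
from bench import arm,get_image,models
import cv2,numpy as np
print(arm.read_state(), arm.grip_depth)
for c in ["scene","top"]:
    d=get_image(c); cv2.imwrite(f"pics/{c}0.png",d["img"][:,:,::-1])
    np.savez(f"{c}0.npz",**d)
    print(c,d["K"].tolist(),np.ravel(d["rvec"]),np.ravel(d["tvec"]))
    R,_=cv2.Rodrigues(np.array(d["rvec"],float)); print("cam pos",-R.T@np.ravel(d["tvec"]))
    for q in ["rotator","ring","pick_grip","rest","beaker","amber_bottle"]:
        r=models.cut_out(c,q)
        print(c,q,[(x["conf"],x["extent"],int(x["mask"].sum())) for x in r][:3])
        if r: np.save(f"m_{c}_{q}.npy",r[0]["mask"])
print(arm.read_state()["clock"])
E
```

```text
pics
{'clock': 0.0, 'joints': array([ 1.53559946e+00,  3.85494300e-01,  6.63635911e-03, -5.05061073e-04,
       -1.19399109e+00, -2.58610939e-01]), 'joint_vel': array([-0.00114971, -0.00056241,  0.00055471,  0.00155756, -0.00238494,
       -0.00061371]), 'joint_efforts': array([ 2.10531198e-04, -3.92294168e+01,  1.88400006e+01,  4.18600693e+00,
       -4.65974532e-03,  3.01854861e-06]), 'position': array([180.80385014, 597.66810851, 230.26238256]), 'ee_rot': array([-0.69939648,  0.10430835,  0.69956455,  0.10282891]), 'contact_force': array([-0.05285218,  0.63360363, -0.06850305]), 'wrist_torque': array([0.0069062 , 0.08706969, 0.00654383]), 'gripper_width': 85.63290435791228} 18.700000000000003
scene [[605.2151525838211, 0.0, 324.26156395701724], [0.0, 605.2151525838211, 241.20089303946878], [0.0, 0.0, 1.0]] [ 1.19507912 -1.90961129  1.23625686] [332.14919897 307.70568303 577.78551219]
cam pos [-207.69715892  478.55371326  516.42057427]
scene rotator [(0.6, [332.0, 173.8, 483.1, 316.6], 12371)]
scene ring []
scene pick_grip [(0.81, [216.6, 334.1, 338.1, 382.2], 1054)]
scene rest [(0.75, [206.8, 335.5, 301.9, 420.1], 3365)]
scene beaker [(0.59, [216.9, 242.6, 248.2, 293.7], 1452)]
scene amber_bottle [(0.87, [263.6, 205.4, 291.7, 269.7], 1628)]
top [[466.9117488028895, 0.0, 327.57381133240904], [0.0, 466.9117488028895, 237.3591346134248], [0.0, 0.0, 1.0]] [ 2.16585534 -2.18167825  0.09176638] [106.09341278 577.62940869 923.04547834]
cam pos [494.13095319  97.91679143 971.17012112]
top rotator [(0.92, [345.2, 153.9, 502.3, 303.9], 13845)]
top ring [(0.22, [216.4, 302.1, 272.1, 341.5], 1580)]
top pick_grip [(0.71, [219.7, 315.7, 298.4, 328.1], 506)]
top rest [(0.73, [217.0, 301.3, 273.1, 341.9], 1562)]
top beaker [(0.73, [261.0, 156.8, 294.6, 189.5], 807)]
top amber_bottle [(0.65, [311.1, 131.7, 341.7, 168.3], 835), (0.56, [260.6, 160.9, 294.1, 189.4], 753)]
0.7
```

View pics/scene0.png

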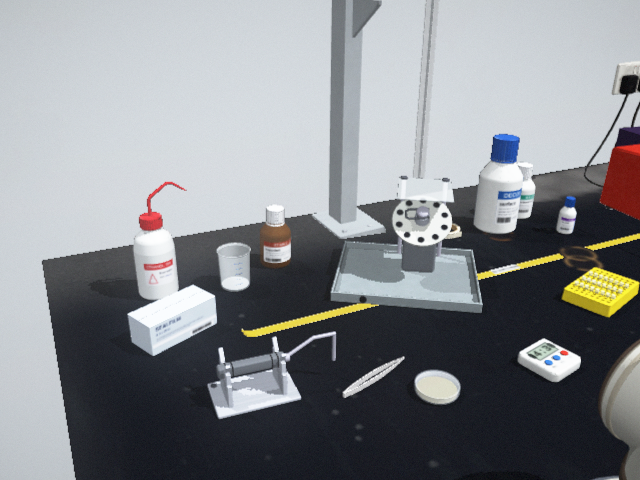

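View pics/top0.png

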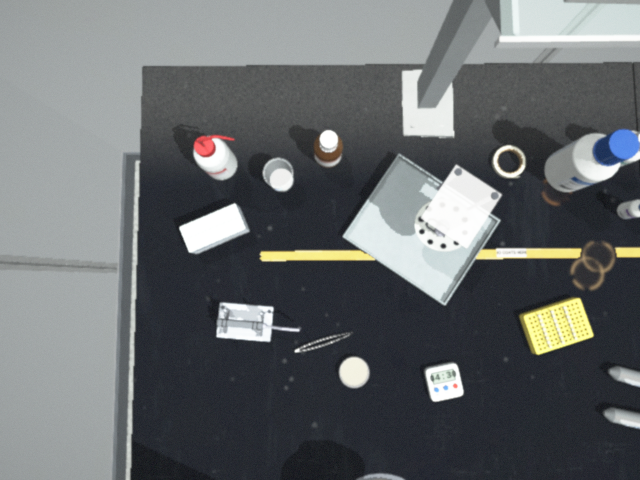

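```bash
python3 - <<'E'
import cv2
a=cv2.imread("pics/scene0.png")[165:325,325:490]; cv2.imwrite("pics/scene0_rot.png",cv2.resize(a,None,fx=4.5,fy=3.7,interpolation=cv2.INTER_CUBIC)[:600,:800])
a=cv2.imread("pics/top0.png")[145:310,340:510]; cv2.imwrite("pics/top0_rot.png",cv2.resize(a,None,fx=3.6,fy=3.6,interpolation=cv2.INTER_CUBIC)[:600,:800])
a=cv2.imread("pics/top0.png")[290:350,205:310]; b=cv2.resize(a,None,fx=5,fy=5,interpolation=cv2.INTER_CUBIC)
cv2.imwrite("pics/top0_pick.png",b)
a=cv2.imread("pics/scene0.png")[320:430,195:350]; cv2.imwrite("pics/scene0_pick.png",cv2.resize(a,None,fx=5,fy=5,interpolation=cv2.INTER_CUBIC))
E
```

```text
(no output)
```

View pics/scene0_rot.png

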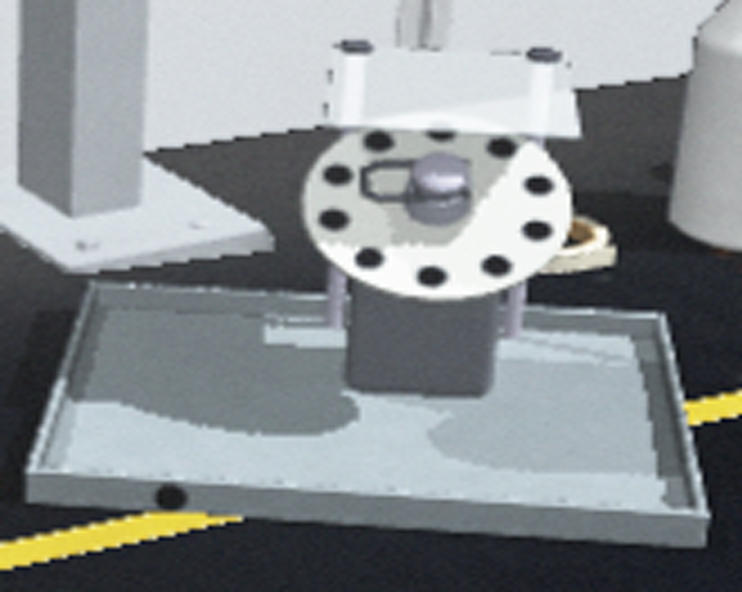

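View pics/top0_rot.png

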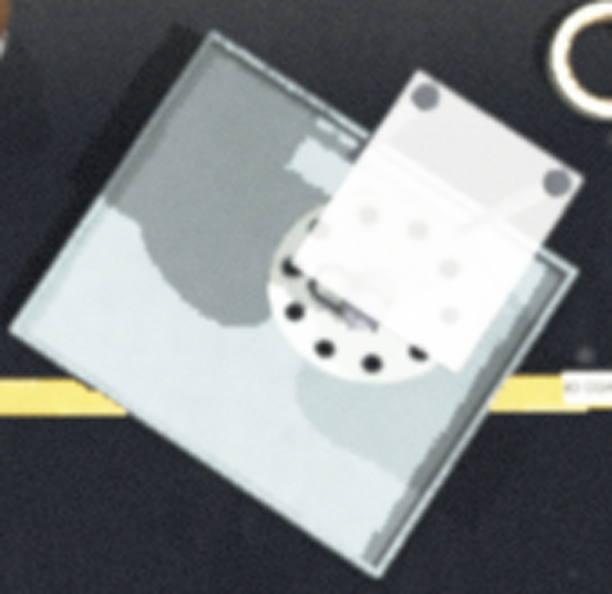

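View pics/scene0_pick.png

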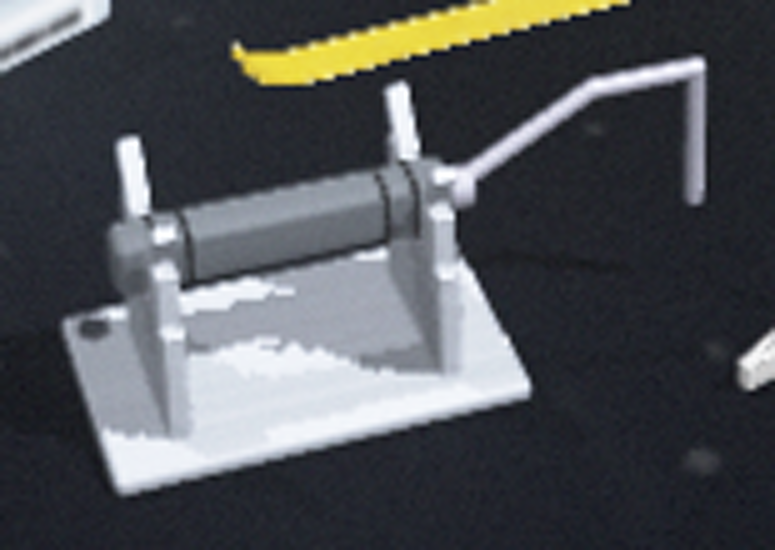

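View pics/top0_pick.png

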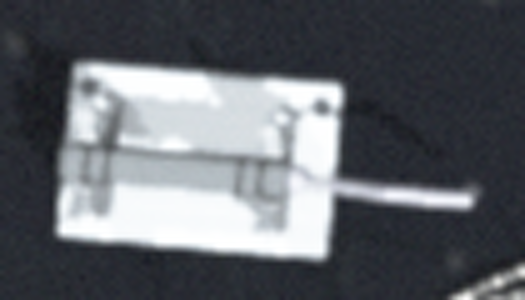

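```bash
cat > h.py <<'E'
import cv2,numpy as np
from scipy.optimize import least_squares
from scipy.spatial.transform import Rotation as Ro
C={}
for c in ["scene","top"]:
    d=np.load(f"{c}0.npz"); C[c]=(d["K"],np.array(d["rvec"],float),np.array(d["tvec"],float))
def proj(c,P):
    K,r,t=C[c]; return cv2.projectPoints(np.array(P,float).reshape(-1,1,3),r,t,K,None)[0].reshape(-1,2)
def T(p,P):
    x,y,a=p[:3]; P=np.array(P,float).reshape(-1,3); c,s=np.cos(a),np.sin(a)
    return np.c_[x+c*P[:,0]-s*P[:,1], y+s*P[:,0]+c*P[:,1], P[:,2]]
E
cat > fit.py <<'E'
from h import *
rot={"top":[((398.9,154.7),(110,145,18)),((500.6,220),(110,-105,18)),((445,305.3),(-100,-105,18)),((342.8,236.1),(-100,145,18))],
"scene":[((331.2,292),(-100,145,18)),((482.1,304.2),(-100,-105,18)),((345,241.5),(110,145,18)),((472.8,250.1),(110,-105,18))]}
rest={"top":[((220,302.4),(-55,35,6)),((273.6,306.6),(55,35,6)),((271,341.6),(55,-35,6)),((216.4,337.4),(-55,-35,6))],
"scene":[((208,384.4),(-55,35,6)),((218.5,415),(-55,-35,6)),((300.5,395),(55,-35,6)),((287.4,371),(55,35,6))]}
def fit(D,p0):
    def f(p,cs=("top","scene")):
        return np.concatenate([(proj(c,T(p,[b for a,b in D[c]]))-np.array([a for a,b in D[c]])).ravel() for c in cs])
    for cs in [("top","scene"),("top",),("scene",)]:
        r=least_squares(lambda p:f(p,cs),p0,x_scale=[100,100,1]); print(cs,r.x.round(3),np.abs(r.fun).max().round(1))
        if len(cs)==2: out=r.x; print(r.fun.reshape(-1,2).round(1).tolist())
    return out
pr=fit(rot,[550,-50,-0.6]); pp=fit(rest,[300,250,-1.57])
np.savez("fit.npz",pr=pr,pp=pp)
b=np.radians(35)
ax=np.array([-np.sin(b),0,np.cos(b)]); xs=np.array([np.cos(b),0,np.sin(b)]); G=np.array([0,0,130.])
for c in C:
    print(c,"groove,landtop,loop",proj(c,T(pr,[G,G+9.5*ax,G+[0,19.2,0]])).round(1).tolist(),"guard",proj(c,T(pr,[[-9,46,156],[-9,-50,156],[-9,46+19,156],[-9,-31,156]])).round(1).tolist())
    print("pick crest/tip, grip ends",proj(c,T(pp,[[115,0,68],[115,0,24],[45,0,54],[-45,0,54]])).round(1).tolist())
E
python3 fit.py
```

```text
('top', 'scene') [ 581.069 -104.382   -0.603] 1.5
[[-0.2, -1.5], [-0.1, 0.1], [-0.1, 0.2], [-0.5, 0.2], [-0.5, 0.3], [1.2, 0.3], [-0.1, -0.5], [0.5, -0.2]]
('top',) [ 580.55  -104.873   -0.602] 1.3
('scene',) [ 581.753 -104.229   -0.604] 0.8
('top', 'scene') [408.215 271.679  -1.671] 4.2
[[0.4, -0.4], [0.1, 0.5], [-0.9, 0.0], [0.1, -0.9], [-0.3, -0.8], [-0.2, 2.1], [1.9, 2.5], [-1.0, -4.2]]
('top',) [407.841 271.497  -1.653] 0.4
('scene',) [408.532 271.705  -1.684] 4.1
scene groove,landtop,loop [[423.1, 213.7], [423.5, 210.6], [411.8, 213.0]] guard [[396.9, 199.7], [454.5, 203.1], [385.7, 199.0], [443.0, 202.4]]
pick crest/tip, grip ends [[336.4, 334.3], [335.8, 361.5], [286.4, 353.3], [218.1, 367.4]]
top groove,landtop,loop [[441.3, 229.9], [440.7, 232.0], [432.4, 224.0]] guard [[420.0, 218.0], [466.1, 248.6], [411.0, 212.0], [456.9, 242.5]]
pick crest/tip, grip ends [[299.1, 330.4], [300.6, 328.0], [263.7, 326.2], [217.7, 321.8]]
```

```bash
cat > fit2.py <<'E'
from h import *
exec(open("fit.py").read().split("pr=fit")[0].split("from h import *")[1])
rest["scene"]=rest["scene"][:3]+[((335.6,332.4),(115,0,68)),((333.6,360.6),(115,0,24))]
rest["top"].append(((299.5,328.2),(114,0,68)))
pp=fit(rest,[400,270,-1.65])
pr=np.load("fit.npz")["pr"]; np.savez("fit.npz",pr=pr,pp=pp)
img=cv2.imread("pics/scene0.png"); 
for c,o,sz in [("scene",(195,310),(160,120)),("top",(205,285),(115,70))]:
    img=cv2.imread(f"pics/{c}0.png"); s=5
    a=cv2.resize(img[o[1]:o[1]+sz[1],o[0]:o[0]+sz[0]],None,fx=s,fy=s,interpolation=cv2.INTER_CUBIC)
    def L(P,col):
        q=((proj(c,T(pp,P))+0.5-o)*s).astype(int); cv2.polylines(a,[q.reshape(-1,1,2)],False,col,1)
    L([(-55,35,6),(55,35,6),(55,-35,6),(-55,-35,6),(-55,35,6)],(0,0,255))
    L([(-45,7,54),(45,7,54),(45,-7,54),(-45,-7,54),(-45,7,54)],(0,255,0))
    L([(45,0,46),(85,0,68),(115,0,68),(115,0,24)],(255,0,255))
    for x in (36,-36): L([(x,20,6),(x,20,67),(x,8.5,53),(x,8.5,38)],(255,255,0))
    cv2.imwrite(f"pics/{c}0_ov.png",a)
E
python3 fit2.py
```

```text
('top', 'scene') [409.626 271.682  -1.651] 1.8
[[-0.0, -0.5], [-0.2, -0.8], [-0.5, -1.2], [0.4, -1.0], [-0.8, 0.2], [-1.0, -0.8], [0.2, 1.8], [1.7, 1.2], [-0.4, 0.5], [1.1, -0.6]]
('top',) [408.154 271.219  -1.644] 0.7
('scene',) [411.045 271.603  -1.656] 1.6
```

View pics/scene0_ov.png

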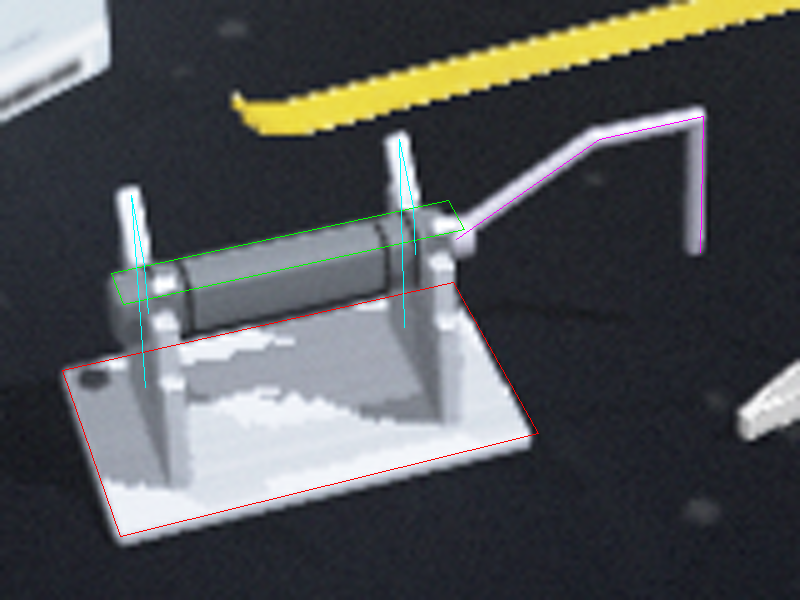

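View pics/top0_ov.png

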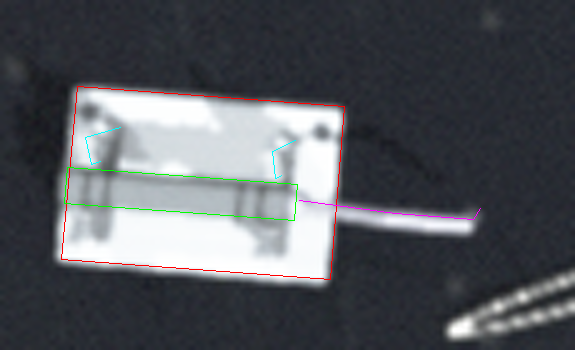

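```bash
cat >> h.py <<'E'
f=np.load("fit.npz") if __import__("os").path.exists("fit.npz") else None
b=np.radians(35)
def Rz(a): return Ro.from_euler("z",a).as_matrix()
if f is not None:
    pr,pp=f["pr"],f["pp"]
    RR=Rz(pr[2]); O=np.array([pr[0],pr[1],0])
    AX=RR@[-np.sin(b),0,np.cos(b)]; XS=RR@[np.cos(b),0,np.sin(b)]; YS=RR@[0,1,0]
    GRO=O+[0,0,130]
def tool_from_pick(Rp,flip): # tool x=-pick z
    s=-1 if flip else 1
    x=-Rp[:,2]; y=s*Rp[:,1]; return np.c_[x,y,np.cross(x,y)]
GD=18.7
def go(pos,R,st=None):
    from bench import arm
    st=st or arm.read_state(); R0=Ro.from_quat(st["ee_rot"]).as_matrix()
    d=R0.T@(np.array(pos)-st["position"])/1000; w=np.degrees(Ro.from_matrix(R0.T@R).as_rotvec())
    print("t",round(st["clock"],2),"d",d.round(4),"w",w.round(2),"grip",round(st["gripper_width"],1),"F",st["contact_force"].round(1),"j",st["joints"].round(2))
    return d,w
E
python3 - <<'E'
from h import *
from bench import arm
st=arm.read_state(); R0=Ro.from_quat(st["ee_rot"]).as_matrix(); print(R0.round(3))
Rp=Rz(pp[2]); seat=np.array([pp[0]-.7,pp[1],46])
for fl in (0,1):
    R=tool_from_pick(Rp,fl); print(fl,go(seat+[0,0,60-GD],R,st))
    # pull pose
    Rq=np.c_[-YS,np.cross(AX,-YS),AX]
    grip=GRO+19.2*YS-12*AX+22*AX+115*YS
    print("pull",go(grip-GD*AX,tool_from_pick(Rq,fl),st), grip)
E
```

```text
[[-0.    -0.29  -0.957]
 [ 0.    -0.957  0.29 ]
 [-1.    -0.     0.   ]]
t 0.7 d [ 0.144   0.2465 -0.3128] w [-1.0227e+02 -0.0000e+00  1.0000e-02] grip 85.9 F [ 1.   0.3 -0.1] j [ 1.54  0.38  0.01 -0.   -1.19 -0.26]
0 (array([ 0.14402326,  0.24650401, -0.31278261]), array([-1.02265712e+02, -1.53038584e-03,  5.74141992e-03]))
t 0.7 d [ 0.1084  0.4303 -0.6321] w [-69.89  22.04  30.18] grip 85.9 F [ 1.   0.3 -0.1] j [ 1.54  0.38  0.01 -0.   -1.19 -0.26]
pull (array([ 0.1084194 ,  0.4302823 , -0.63208348]), array([-69.88615904,  22.03502872,  30.18358574])) [652.48193027   9.38407985 138.19152044]
t 0.7 d [ 0.144   0.2465 -0.3128] w [7.773e+01 1.000e-02 0.000e+00] grip 85.9 F [ 1.   0.3 -0.1] j [ 1.54  0.38  0.01 -0.   -1.19 -0.26]
1 (array([ 0.14402326,  0.24650401, -0.31278261]), array([7.77342881e+01, 5.41492894e-03, 1.44335908e-03]))
t 0.7 d [ 0.1084  0.4303 -0.6321] w [103.92  32.77 -23.92] grip 85.9 F [ 1.   0.3 -0.1] j [ 1.54  0.38  0.01 -0.   -1.19 -0.26]
pull (array([ 0.1084194 ,  0.4302823 , -0.63208348]), array([103.91519879,  32.77073586, -23.92373497])) [652.48193027   9.38407985 138.19152044]
```

Call:
arm_command(rows=[{"dx": 0.03,"dy": 0.05,"dz": -0.06,"wx": 8.5,"wy": 0,"wz": 0,"gripper": -1},{"dx": 0.06,"dy": 0.08,"dz": -0.1,"wx": 17,"wy": 0,"wz": 0,"gripper": -1},{"dx": 0.08,"dy": 0.11,"dz": -0.14,"wx": 25.5,"wy": 0,"wz": 0,"gripper": -1},{"dx": 0.1,"dy": 0.14,"dz": -0.18,"wx": 34,"wy": 0,"wz": 0,"gripper": -1},{"dx": 0.11,"dy": 0.17,"dz": -0.22,"wx": 42.5,"wy": 0,"wz": 0,"gripper": -1},{"dx": 0.12,"dy": 0.2,"dz": -0.26,"wx": 51,"wy": 0,"wz": 0,"gripper": -1},{"dx": 0.13,"dy": 0.23,"dz": -0.29,"wx": 59.5,"wy": 0,"wz": 0,"gripper": -1},{"dx": 0.14,"dy": 0.2465,"dz": -0.3128,"wx": 68,"wy": 0,"wz": 0,"gripper": -1}])

```text
clock: 1.5
position: [397.1, 289.0, 98.0]
ee_rot: [-0.521, 0.478, 0.521, 0.479]
contact_force: [0.6, 1.4, -0.8]
gripper_width: 85.6
```

```bash
cat > gr.py <<'E'
from h import *
import sys
Rp=Rz(pp[2]); seat=np.array([pp[0]-.7,pp[1],46]); h=float(sys.argv[1])
go(seat+[0,0,h-GD],tool_from_pick(Rp,1))
E
python3 gr.py 60
```

```text
t 1.5 d [ 0.0107 -0.0103 -0.0183] w [9.43 0.07 0.06] grip 85.6 F [ 0.6  1.4 -0.8] j [ 0.96  0.31 -0.5   0.   -0.77 -0.88]
```

Call:
arm_command(rows=[{"dx": 0.005,"dy": -0.0103,"dz": -0.0183,"wx": 8,"wy": 0,"wz": 0,"gripper": -1},{"dx": 0.01,"dy": -0.0103,"dz": -0.0183,"wx": 9.4,"wy": 0.1,"wz": 0.1,"gripper": -1},{"dx": 0.011,"dy": -0.0103,"dz": -0.0183,"wx": 9.4,"wy": 0.1,"wz": 0.1,"gripper": -1},{"dx": 0.02,"dy": -0.0103,"dz": -0.0183,"wx": 9.4,"wy": 0.1,"wz": 0.1,"gripper": -1},{"dx": 0.03,"dy": -0.0103,"dz": -0.0183,"wx": 9.4,"wy": 0.1,"wz": 0.1,"gripper": -1},{"dx": 0.04,"dy": -0.0103,"dz": -0.0183,"wx": 9.4,"wy": 0.1,"wz": 0.1,"gripper": -1},{"dx": 0.04,"dy": -0.0103,"dz": -0.0183,"wx": 9.4,"wy": 0.1,"wz": 0.1,"gripper": -1},{"dx": 0.04,"dy": -0.0103,"dz": -0.0183,"wx": 9.4,"wy": 0.1,"wz": 0.1,"gripper": -1}])

```text
clock: 2.3
position: [408.7, 271.9, 57.5]
ee_rot: [-0.48, 0.52, 0.48, 0.518]
contact_force: [0.5, 0.2, 1.0]
gripper_width: 85.4
```

```bash
python3 gr.py 0; python3 - <<'E'
from h import *
from bench import get_image
for c in ["scene","top"]:
    im=get_image(c)["img"][:,:,::-1]; cv2.imwrite(f"pics/{c}1.png",cv2.resize(im[270:430,180:360] if c=="scene" else im[270:380,190:340],None,fx=4,fy=3.7))
E
```

```text
t 2.3 d [ 0.0302 -0.0003 -0.0002] w [ 0.09 -0.09 -0.07] grip 85.4 F [0.5 0.2 1. ] j [ 0.92  0.37 -0.54 -0.   -0.67 -1.  ]
```

View pics/scene1.png

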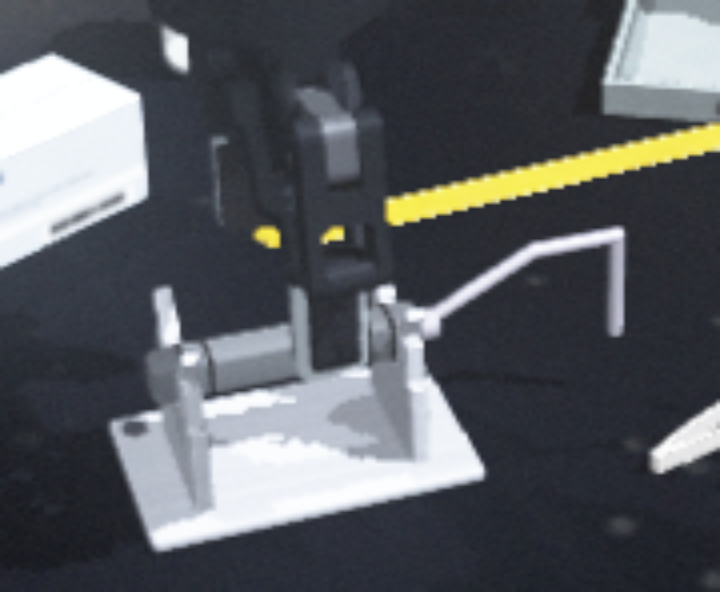

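View pics/top1.png

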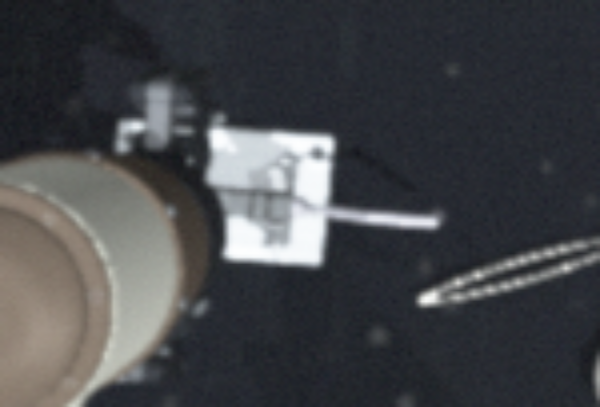

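Call:
arm_command(rows=[{"dx": 0.012,"dy": 0,"dz": 0,"wx": 0,"wy": 0,"wz": 0,"gripper": -1},{"dx": 0.024,"dy": 0,"dz": 0,"wx": 0,"wy": 0,"wz": 0,"gripper": -1},{"dx": 0.03,"dy": 0,"dz": 0,"wx": 0,"wy": 0,"wz": 0,"gripper": -1},{"dx": 0.03,"dy": 0,"dz": 0,"wx": 0,"wy": 0,"wz": 0,"gripper": 0.3},{"dx": 0.03,"dy": 0,"dz": 0,"wx": 0,"wy": 0,"wz": 0,"gripper": 1},{"dx": 0.03,"dy": 0,"dz": 0,"wx": 0,"wy": 0,"wz": 0,"gripper": 1},{"dx": 0.03,"dy": 0,"dz": 0,"wx": 0,"wy": 0,"wz": 0,"gripper": 1},{"dx": 0.03,"dy": 0,"dz": 0,"wx": 0,"wy": 0,"wz": 0,"gripper": 1}])

```text
clock: 3.2
position: [409.4, 272.3, 28.7]
ee_rot: [-0.48, 0.519, 0.48, 0.519]
contact_force: [-1.1, -3.1, 13.0]
gripper_width: 13.3
```

Call:
arm_command(rows=[{"dx": 0,"dy": 0,"dz": 0,"wx": 0,"wy": 0,"wz": 0,"gripper": 1},{"dx": 0,"dy": 0,"dz": 0,"wx": 0,"wy": 0,"wz": 0,"gripper": 1},{"dx": 0,"dy": 0,"dz": 0,"wx": 0,"wy": 0,"wz": 0,"gripper": 1},{"dx": 0,"dy": 0,"dz": 0,"wx": 0,"wy": 0,"wz": 0,"gripper": 1},{"dx": 0,"dy": 0,"dz": 0,"wx": 0,"wy": 0,"wz": 0,"gripper": 1},{"dx": 0,"dy": 0,"dz": 0,"wx": 0,"wy": 0,"wz": 0,"gripper": 1},{"dx": 0,"dy": 0,"dz": 0,"wx": 0,"wy": 0,"wz": 0,"gripper": 1},{"dx": 0,"dy": 0,"dz": 0,"wx": 0,"wy": 0,"wz": 0,"gripper": 1}])

```text
clock: 4.0
position: [409.6, 272.5, 28.8]
ee_rot: [-0.48, 0.519, 0.48, 0.52]
contact_force: [2.4, -1.5, 0.2]
gripper_width: 13.0
```

```bash
python3 gr.py 0; python3 -c "
from bench import arm;import pickle
s=arm.read_state();print(s);pickle.dump(s,open('grasp.pkl','wb'))"
```

```text
t 4.0 d [ 0.0015  0.0006 -0.0008] w [0.07 0.05 0.05] grip 13.0 F [ 2.4 -1.5  0.2] j [ 0.92  0.42 -0.56  0.   -0.59 -1.  ]
{'clock': 4.0, 'joints': array([ 9.17968411e-01,  4.18805911e-01, -5.60709124e-01,  5.34550671e-04,
       -5.90096277e-01, -9.96883660e-01]), 'joint_vel': array([-0.00017052, -0.00070341, -0.00073001, -0.00051519, -0.00038861,
       -0.00111843]), 'joint_efforts': array([  1.37890119, -32.63284922,  10.56879759,   1.92286536,
        -0.20362143,   0.07955265]), 'position': array([409.63403297, 272.4770012 ,  28.83665787]), 'ee_rot': array([-0.4800343 ,  0.51879708,  0.47997033,  0.51965868]), 'contact_force': array([ 2.40357315, -1.4787423 ,  0.20788678]), 'wrist_torque': array([-0.32745185, -0.77809188, -0.12812309]), 'gripper_width': 12.996760707363855}
```

Call:
arm_command(rows=[{"dx": -0.015,"dy": 0,"dz": 0,"wx": 0,"wy": 0,"wz": 0,"gripper": 1},{"dx": -0.03,"dy": 0,"dz": 0,"wx": 0,"wy": 0,"wz": 0,"gripper": 1},{"dx": -0.05,"dy": 0,"dz": 0,"wx": 0,"wy": 0,"wz": 0,"gripper": 1},{"dx": -0.08,"dy": 0,"dz": 0,"wx": 0,"wy": 0,"wz": 0,"gripper": 1},{"dx": -0.11,"dy": 0,"dz": 0,"wx": 0,"wy": 0,"wz": 0,"gripper": 1},{"dx": -0.14,"dy": 0,"dz": 0,"wx": 0,"wy": 0,"wz": 0,"gripper": 1},{"dx": -0.16,"dy": 0,"dz": 0,"wx": 0,"wy": 0,"wz": 0,"gripper": 1},{"dx": -0.16,"dy": 0,"dz": 0,"wx": 0,"wy": 0,"wz": 0,"gripper": 1}])

```text
clock: 4.8
position: [410.0, 273.5, 191.3]
ee_rot: [-0.48, 0.517, 0.48, 0.521]
contact_force: [0.3, 0.3, -0.2]
gripper_width: 12.6
```

```bash
cat > bot.py <<'E'
from h import *
# scene masks base; fit cylinder: bottle h112 r29, beaker h70 r29.5
for n,h,r in [("amber_bottle",112,29),("beaker",70,29.5)]:
    best={}
    ex={}
    for c in C:
        m=np.load(f"m_{c}_{n}.npy"); ys,xs=np.nonzero(m); ex[c]=np.array([xs.min(),ys.min(),xs.max()+1,ys.max()+1])
    a=np.linspace(0,2*np.pi,24)
    def res(p,cs=("scene","top")):
        o=[]
        for c in cs:
            P=np.array([(p[0]+r*np.cos(t),p[1]+r*np.sin(t),z) for t in a for z in ((0,h*.7) if n=="amber_bottle" else (0,h))]+([(p[0]+15*np.cos(t),p[1]+15*np.sin(t),h) for t in a] if n=="amber_bottle" else []))
            q=proj(c,P); o+=list(np.r_[q.min(0),q.max(0)]-ex[c])
        return np.array(o)
    s=least_squares(res,[650,150]); print(n,s.x.round(1),s.fun.round(1))
loop=GRO+19.2*YS; print("loop",loop.round(1),"AX",AX.round(3),"XS",XS.round(3),"YS",YS.round(3))
for ph in (0,15,30):
    p=np.radians(ph); hd=np.cos(p)*YS-np.sin(p)*XS  # handle direction from pin
    for pull in (0,50):
        g=loop+pull*YS+10*AX+115*hd; print(ph,pull,"grip",g.round(0),"handle end",(g+45*hd-8*AX).round(0),"tcp",(g-18*AX).round(0), "body", (g+54*AX).round(0))
E
python3 bot.py
python3 -c "
from bench import arm
s=arm.read_state();print(s['position'],s['joints'],s['gripper_width'])"
```

```text
amber_bottle [755.4  99.5] [-0.4 -0.9  0.4  0.9 -0.8 -0.7  0.8  0.7]
beaker [704.7 198.7] [-1.4 -0.7  0.8  1.4 -0.3 -1.1  1.3  0.9]
loop [592.  -88.6 130. ] AX [-0.472  0.325  0.819] XS [ 0.675 -0.465  0.574] YS [0.567 0.823 0.   ]
0 0 grip [652.   9. 138.] handle end [682.  44. 132.] tcp [661.   4. 123.] body [627.  27. 182.]
0 50 grip [681.  51. 138.] handle end [710.  85. 132.] tcp [689.  45. 123.] body [655.  68. 182.]
15 0 grip [630.  20. 121.] handle end [651.  59. 108.] tcp [639.  14. 106.] body [605.  38. 165.]
15 50 grip [659.  61. 121.] handle end [679. 100. 108.] tcp [667.  55. 106.] body [633.  79. 165.]
30 0 grip [605.  23. 105.] handle end [616.  63.  86.] tcp [613.  18.  90.] body [579.  41. 149.]
30 50 grip [633.  65. 105.] handle end [644. 105.  86.] tcp [642.  59.  90.] body [608.  82. 149.]
[410.03577546 273.49173504 191.33961387] [ 9.18573152e-01  1.92577438e-01 -3.73055570e-01  2.92713320e-04
 -9.98506737e-01 -9.96545884e-01] 12.588969135442335
```

```bash
cat > pl.py <<'E'
from h import *
import sys
# pick grip in tool coords: x=-17.2
OFF=np.load("off.npy") if __import__("os").path.exists("off.npy") else np.array([-17.2,0,0.])
Rq=np.c_[-YS,np.cross(AX,-YS),AX]; RT=tool_from_pick(Rq,1)
def tcp_for_tip(x,y,z):  # tip position relative to loop in groove axes
    tip=GRO+19.2*YS+x*XS+y*YS+z*AX
    grip=tip-115*Rq[:,0]+22*Rq[:,2]
    return grip-RT@OFF
if __name__=="__main__":
    x,y,z=map(float,sys.argv[1:4])
    go(tcp_for_tip(x,y,z),RT)
    from bench import arm
    s=arm.read_state(); R0=Ro.from_quat(s["ee_rot"]).as_matrix()
    # current tip in groove axes rel loop
    Rp=np.c_[-R0[:,2],0*R0[:,0],-R0[:,0]]; 
    xp=R0@ (RT.T@Rq[:,0]); zp=-R0[:,0]
    tip=s["position"]+R0@OFF+115*xp-22*zp; d=tip-GRO-19.2*YS
    print("tip rel loop x,y,z",(d@XS).round(1),(d@YS).round(1),(d@AX).round(1),"tip",tip.round(1),"pos",s["position"].round(1))
E
python3 pl.py -40 0 35; cat >> /dev/null
```

```text
t 4.8 d [ 0.0513 -0.2189 -0.2197] w [ 29.04   9.54 -34.05] grip 12.6 F [ 0.3  0.3 -0.2] j [ 0.92  0.19 -0.37  0.   -1.   -1.  ]
tip rel loop x,y,z -211.7 95.5 216.5 tip [401.1 158.9 185.9] pos [410.  273.5 191.3]
```

Call:
arm_command(rows=[{"dx": 0.0,"dy": -0.03,"dz": -0.03,"wx": 4,"wy": 1.3,"wz": -4.7,"gripper": 1},{"dx": 0.0,"dy": -0.06,"dz": -0.06,"wx": 8,"wy": 2.6,"wz": -9.4,"gripper": 1},{"dx": 0.01,"dy": -0.09,"dz": -0.09,"wx": 12,"wy": 3.9,"wz": -14,"gripper": 1},{"dx": 0.02,"dy": -0.12,"dz": -0.12,"wx": 16,"wy": 5.3,"wz": -18.8,"gripper": 1},{"dx": 0.03,"dy": -0.15,"dz": -0.15,"wx": 20,"wy": 6.6,"wz": -23.5,"gripper": 1},{"dx": 0.04,"dy": -0.18,"dz": -0.18,"wx": 24,"wy": 7.9,"wz": -28,"gripper": 1},{"dx": 0.045,"dy": -0.2,"dz": -0.2,"wx": 27,"wy": 8.9,"wz": -31.7,"gripper": 1},{"dx": 0.0513,"dy": -0.2189,"dz": -0.2197,"wx": 29,"wy": 9.5,"wz": -34,"gripper": 1}])

```text
clock: 5.6
position: [603.4, 48.0, 143.2]
ee_rot: [-0.504, 0.502, 0.14, 0.689]
contact_force: [1.0, -0.2, 0.3]
gripper_width: 12.9
```

```bash
cat > snap.py <<'E'
from h import *
import sys
from bench import get_image
k=sys.argv[1]
for c,o in [("scene",(320,150)),("top",(350,150))]:
    im=get_image(c)["img"][:,:,::-1]; cv2.imwrite(f"pics/{c}{k}_full.png",im)
    cv2.imwrite(f"pics/{c}{k}.png",cv2.resize(im[o[1]:o[1]+120,o[0]:o[0]+160],None,fx=5,fy=5,interpolation=cv2.INTER_CUBIC))
E
python3 snap.py 2; python3 pl.py -40 0 35
```

```text
t 5.7 d [ 0.0079 -0.0079 -0.0011] w [ 1.34 -0.2  -1.45] grip 13.0 F [-1.  -0.9 -1.1] j [ 0.34  0.29 -0.83  1.41 -0.47 -2.23]
tip rel loop x,y,z -45.2 1.0 43.5 tip [541.5 -52.6 139.7] pos [602.9  44.7 141.9]
```

View pics/scene2.png

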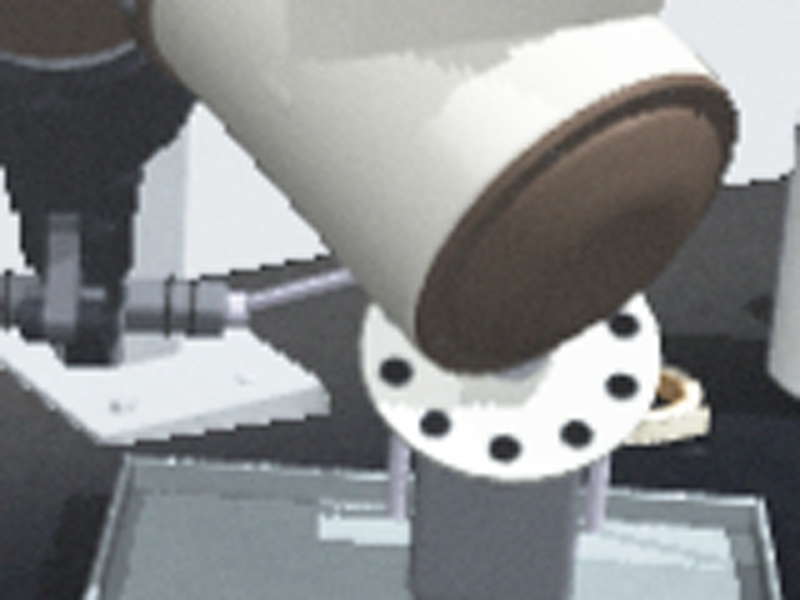

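View pics/top2.png

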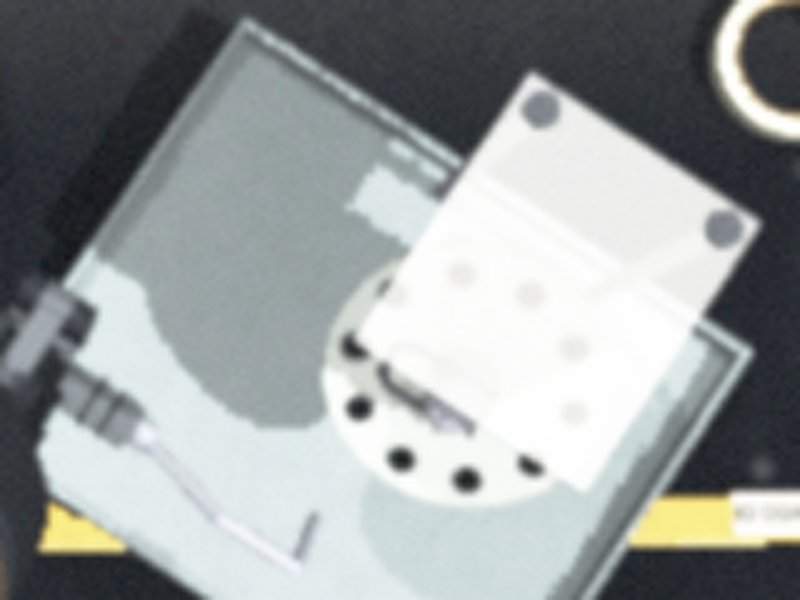

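```bash
python3 pl.py -15 0 22
```

```text
t 5.7 d [ 0.0203 -0.0333 -0.0017] w [ 1.34 -0.2  -1.45] grip 13.0 F [-1.  -0.9 -1.1] j [ 0.34  0.29 -0.83  1.41 -0.47 -2.23]
tip rel loop x,y,z -45.2 1.0 43.5 tip [541.5 -52.6 139.7] pos [602.9  44.7 141.9]
```

Call:
arm_command(rows=[{"dx": 0.005,"dy": -0.008,"dz": -0.001,"wx": 1,"wy": -0.2,"wz": -1,"gripper": 1},{"dx": 0.01,"dy": -0.016,"dz": -0.001,"wx": 1.3,"wy": -0.2,"wz": -1.4,"gripper": 1},{"dx": 0.015,"dy": -0.024,"dz": -0.002,"wx": 1.3,"wy": -0.2,"wz": -1.4,"gripper": 1},{"dx": 0.02,"dy": -0.033,"dz": -0.002,"wx": 1.3,"wy": -0.2,"wz": -1.4,"gripper": 1},{"dx": 0.02,"dy": -0.033,"dz": -0.002,"wx": 1.3,"wy": -0.2,"wz": -1.4,"gripper": 1},{"dx": 0.02,"dy": -0.033,"dz": -0.002,"wx": 1.3,"wy": -0.2,"wz": -1.4,"gripper": 1},{"dx": 0.02,"dy": -0.033,"dz": -0.002,"wx": 1.3,"wy": -0.2,"wz": -1.4,"gripper": 1},{"dx": 0.02,"dy": -0.033,"dz": -0.002,"wx": 1.3,"wy": -0.2,"wz": -1.4,"gripper": 1}])

```text
clock: 6.5
position: [633.7, 22.1, 143.5]
ee_rot: [-0.502, 0.498, 0.126, 0.696]
contact_force: [-0.2, -0.4, 0.1]
gripper_width: 13.1
```

```bash
python3 snap.py 3; python3 pl.py -15 0 22
cat > ov.py <<'E'
from pl import *
from bench import arm
k=sys.argv[1]
s=arm.read_state(); R0=Ro.from_quat(s["ee_rot"]).as_matrix()
xp=R0@(RT.T@Rq[:,0]); yp=R0@(RT.T@Rq[:,1]); zp=-R0[:,0]; g=s["position"]+R0@OFF
W=lambda P: np.array([g+a*xp+bb*yp+c*zp for a,bb,c in P])
for c,o in [("scene",(320,150)),("top",(350,150))]:
    a=cv2.imread(f"pics/{c}{k}.png")
    def L(P,col): cv2.polylines(a,[((proj(c,P)+0.5-o)*5).astype(int).reshape(-1,1,2)],False,col,1)
    L(W([(45,0,0),(85,0,22),(115,0,22),(115,0,-22)]),(255,0,255))
    L(W([(-45,7,8),(45,7,8),(45,-7,8),(-45,-7,8)]),(0,160,0))
    lp=GRO+19.2*YS
    L([lp+x*XS+y*YS for x,y in [(7,8),(7,-8),(-7,-8),(-7,8),(7,8)]],(0,0,255))
    t=np.linspace(0,6.3,30)
    L([GRO+9.5*AX+11*(np.cos(u)*XS+np.sin(u)*YS) for u in t],(255,100,0))
    L([GRO-20*AX+52*(np.cos(u)*XS+np.sin(u)*YS) for u in t],(255,100,0))
    L([O+RR@[-9,46,156],O+RR@[-9,-50,156]],(0,200,200))
    cv2.imwrite(f"pics/{c}{k}_ov.png",a)
    print(c,"crest,tip",proj(c,W([(115,0,22),(115,0,-22)])).round(1).tolist())
E
python3 ov.py 3
```

```text
t 6.6 d [ 0.0005 -0.0004  0.0003] w [ 0.05  0.01 -0.05] grip 12.8 F [-0.7  0.1 -1.1] j [ 0.25  0.32 -0.79  1.52 -0.45 -2.27]
tip rel loop x,y,z -15.3 -0.3 22.5 tip [570.9 -74.3 139.6] pos [633.8  22.  143.5]
scene crest,tip [[413.5, 198.2], [412.2, 213.2]]
top crest,tip [[422.2, 245.4], [425.9, 235.2]]
```

View pics/top3_ov.png

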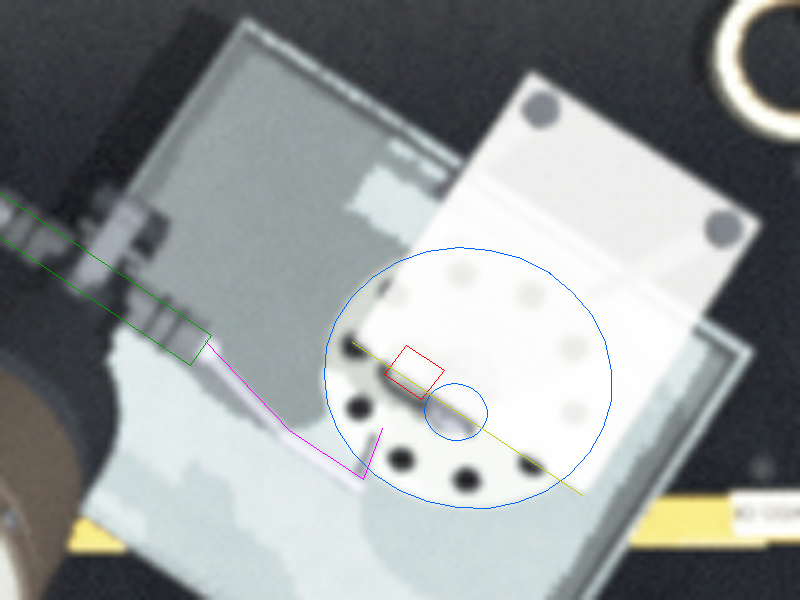

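View pics/scene3_ov.png

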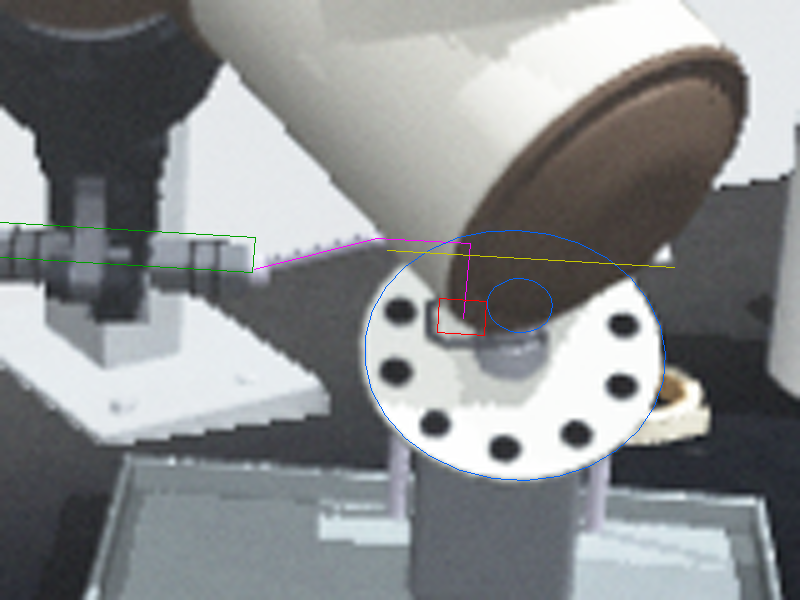

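```bash
python3 - <<'E'
import cv2
a=cv2.imread("pics/top3_full.png")[205:255,405:465]; cv2.imwrite("pics/top3z.png",cv2.resize(a,None,fx=12,fy=12,interpolation=cv2.INTER_CUBIC))
a=cv2.imread("pics/scene0.png")[195:235,395:445]; cv2.imwrite("pics/scene0z.png",cv2.resize(a,None,fx=14,fy=14,interpolation=cv2.INTER_CUBIC))
a=cv2.imread("pics/top0.png")[205:255,405:465]; cv2.imwrite("pics/top0z.png",cv2.resize(a,None,fx=12,fy=12,interpolation=cv2.INTER_CUBIC))
E
```

```text
(no output)
```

View pics/top3z.png

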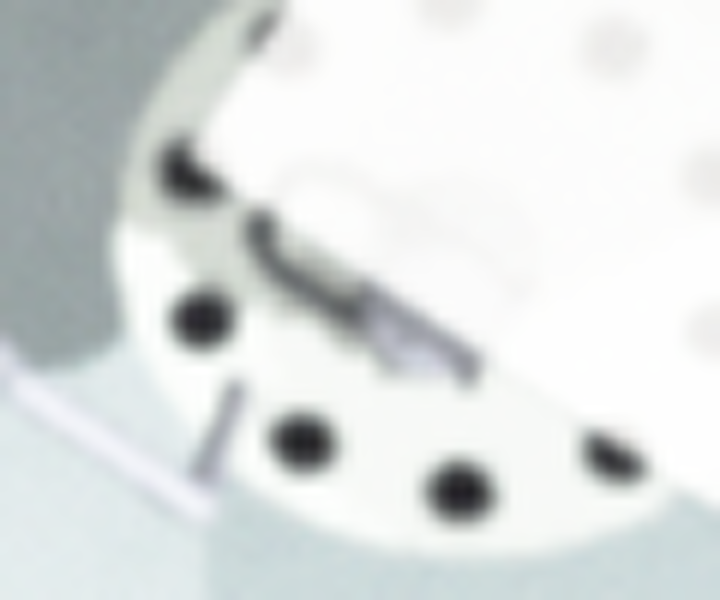

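View pics/scene0z.png

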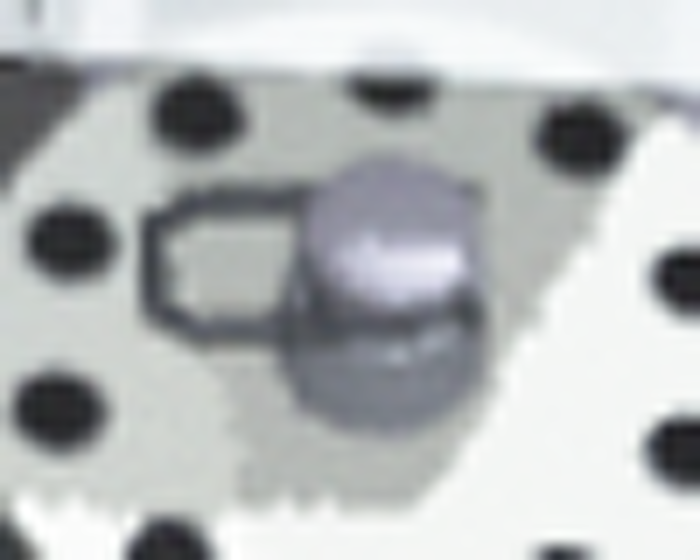

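```bash
python3 - <<'E'
from pl import *
lp=GRO+19.2*YS
def z(c,P,o,s): return ((proj(c,P)+.5-o)*s-.5).round(0).tolist()
print("top loop front wire: y+8,0,-8 at xs-9; left wire y+10 xs -4,0,4", z("top",[lp-9*XS+8*YS,lp-9*XS,lp-9*XS-8*YS,lp+10*YS-4*XS,lp+10*YS,lp+10*YS+4*XS],(405,205),12))
print("land top", z("top",[GRO+9.5*AX+11*(np.cos(u)*XS+np.sin(u)*YS) for u in np.linspace(0,2*np.pi,9)],(405,205),12))
print("scene",z("scene",[lp-9*XS,lp+9*XS,lp+10*YS],(395,195),14))
a=cv2.imread("pics/scene3_full.png")[180:220,350:420]; cv2.imwrite("pics/scene3z.png",cv2.resize(a,None,fx=11,fy=11,interpolation=cv2.INTER_CUBIC))
from bench import arm
s=arm.read_state(); R0=Ro.from_quat(s["ee_rot"]).as_matrix()
xp=R0@(RT.T@Rq[:,0]); yp=R0@(RT.T@Rq[:,1]); zp=-R0[:,0]; g=s["position"]+R0@OFF
W=lambda P: np.array([g+a*xp+bb*yp+c*zp for a,bb,c in P])
print(z("scene",W([(45,0,0),(65,0,11),(85,0,22),(45,-7,8),(45,-7,-8)]),(350,180),11),z("top",W([(115,0,22),(115,0,-22),(85,0,22)]),(405,205),12))
E
```

```text
top loop front wire: y+8,0,-8 at xs-9; left wire y+10 xs -4,0,4 [[256.0, 248.0], [300.0, 278.0], [344.0, 307.0], [264.0, 216.0], [279.0, 197.0], [294.0, 177.0]]
land top [[477.0, 275.0], [420.0, 262.0], [372.0, 288.0], [360.0, 338.0], [391.0, 383.0], [447.0, 396.0], [496.0, 370.0], [508.0, 320.0], [477.0, 275.0]]
scene [[239.0, 319.0], [246.0, 197.0], [160.0, 253.0]]
[[229.0, 261.0], [362.0, 228.0], [499.0, 193.0], [224.0, 270.0], [225.0, 329.0]] [[212.0, 490.0], [256.0, 368.0], [35.0, 372.0]]
```

View pics/scene3z.png

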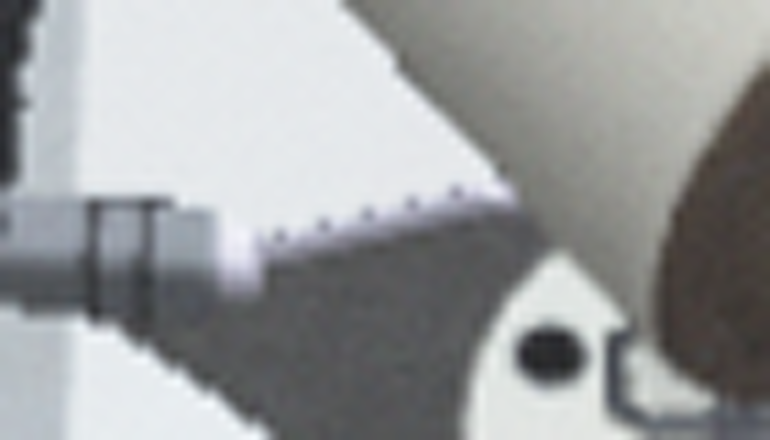

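```bash
python3 pl.py 1 0 14
```

```text
t 6.6 d [ 0.0085 -0.0165  0.0002] w [ 0.05  0.01 -0.05] grip 12.8 F [-0.7  0.1 -1.1] j [ 0.25  0.32 -0.79  1.52 -0.45 -2.27]
tip rel loop x,y,z -15.3 -0.3 22.5 tip [570.9 -74.3 139.6] pos [633.8  22.  143.5]
```

Call:
arm_command(rows=[{"dx": 0.001,"dy": -0.003,"dz": 0,"wx": 0,"wy": 0,"wz": 0,"gripper": 1},{"dx": 0.002,"dy": -0.006,"dz": 0,"wx": 0,"wy": 0,"wz": 0,"gripper": 1},{"dx": 0.004,"dy": -0.009,"dz": 0,"wx": 0,"wy": 0,"wz": 0,"gripper": 1},{"dx": 0.006,"dy": -0.013,"dz": 0,"wx": 0,"wy": 0,"wz": 0,"gripper": 1},{"dx": 0.0085,"dy": -0.0165,"dz": 0,"wx": 0,"wy": 0,"wz": 0,"gripper": 1},{"dx": 0.0085,"dy": -0.0165,"dz": 0,"wx": 0,"wy": 0,"wz": 0,"gripper": 1},{"dx": 0.0085,"dy": -0.0165,"dz": 0,"wx": 0,"wy": 0,"wz": 0,"gripper": 1},{"dx": 0.0085,"dy": -0.0165,"dz": 0,"wx": 0,"wy": 0,"wz": 0,"gripper": 1}])

```text
clock: 7.4
position: [648.8, 11.5, 145.8]
ee_rot: [-0.502, 0.498, 0.126, 0.696]
contact_force: [-0.7, -1.2, -0.5]
gripper_width: 12.9
```

```bash
python3 snap.py 4; python3 pl.py 1 0 -12; python3 - <<'E'
from pl import *
a=cv2.imread("pics/top4_full.png")[205:255,405:465]; a=cv2.resize(a,None,fx=12,fy=12,interpolation=cv2.INTER_CUBIC)
from bench import arm
s=arm.read_state(); R0=Ro.from_quat(s["ee_rot"]).as_matrix()
xp=R0@(RT.T@Rq[:,0]); yp=R0@(RT.T@Rq[:,1]); zp=-R0[:,0]; g=s["position"]+R0@OFF
q=((proj("top",[g+115*xp+22*zp,g+115*xp-22*zp])+.5-(405,205))*12).astype(int)
lp=GRO+19.2*YS
r=((proj("top",[lp-7*XS+8*YS,lp-7*XS-8*YS])+.5-(405,205))*12).astype(int)
cv2.line(a,tuple(map(int,q[0])),tuple(map(int,q[1])),(255,0,255),1);cv2.line(a,tuple(map(int,r[0])),tuple(map(int,r[1])),(0,0,255),1)
cv2.imwrite("pics/top4z.png",a)
a=cv2.imread("pics/scene4_full.png")[170:240,350:430]; cv2.imwrite("pics/scene4z.png",cv2.resize(a,None,fx=8,fy=8,interpolation=cv2.INTER_CUBIC))
E
```

```text
t 7.5 d [ 0.026  -0.0001  0.0002] w [ 0.07  0.01 -0.06] grip 12.9 F [ 0.  -0.4 -0. ] j [ 0.23  0.34 -0.76  1.51 -0.44 -2.23]
tip rel loop x,y,z 1.0 -0.3 14.0 tip [585.9 -84.7 142.1] pos [648.8  11.6 145.9]
```

View pics/top4z.png

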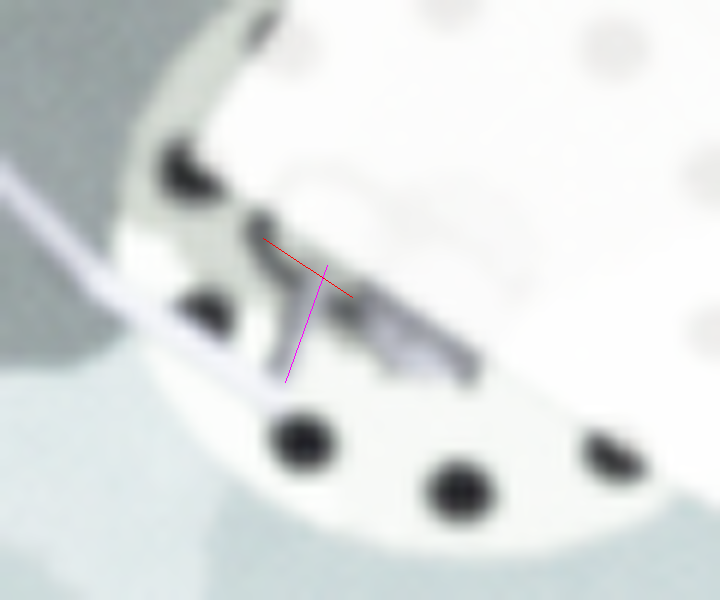

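View pics/scene4z.png

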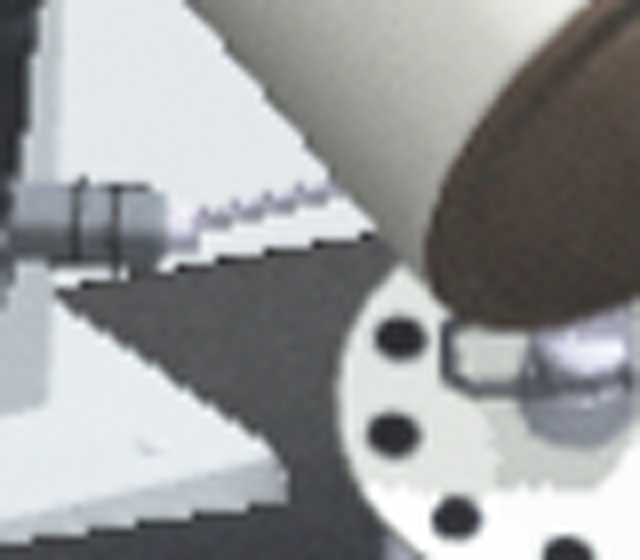

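Call:
arm_command(rows=[{"dx": 0.003,"dy": -0.001,"dz": 0,"wx": 0,"wy": 0,"wz": 0,"gripper": 1},{"dx": 0.006,"dy": -0.001,"dz": 0,"wx": 0,"wy": 0,"wz": 0,"gripper": 1},{"dx": 0.009,"dy": -0.001,"dz": 0,"wx": 0,"wy": 0,"wz": 0,"gripper": 1},{"dx": 0.012,"dy": -0.001,"dz": 0,"wx": 0,"wy": 0,"wz": 0,"gripper": 1},{"dx": 0.015,"dy": -0.001,"dz": 0,"wx": 0,"wy": 0,"wz": 0,"gripper": 1},{"dx": 0.017,"dy": -0.001,"dz": 0,"wx": 0,"wy": 0,"wz": 0,"gripper": 1},{"dx": 0.017,"dy": -0.001,"dz": 0,"wx": 0,"wy": 0,"wz": 0,"gripper": 1},{"dx": 0.017,"dy": -0.001,"dz": 0,"wx": 0,"wy": 0,"wz": 0,"gripper": 1}])

```text
clock: 8.3
position: [657.5, 5.5, 132.5]
ee_rot: [-0.502, 0.498, 0.126, 0.696]
contact_force: [0.3, 0.5, -0.9]
gripper_width: 12.8
```

```bash
python3 snap.py 5; python3 pl.py 2 0 -12; python3 - <<'E'
import cv2
a=cv2.imread("pics/top5_full.png")[205:255,405:465]; cv2.imwrite("pics/top5z.png",cv2.resize(a,None,fx=12,fy=12,interpolation=cv2.INTER_CUBIC))
E
```

```text
t 8.4 d [ 0.0091 -0.      0.0002] w [ 0.06  0.02 -0.05] grip 12.8 F [-0.1  0.9  0. ] j [ 0.19  0.36 -0.76  1.6  -0.42 -2.29]
tip rel loop x,y,z 2.1 -0.2 -2.9 tip [594.7 -90.6 128.8] pos [657.5   5.7 132.7]
```

View pics/top5z.png

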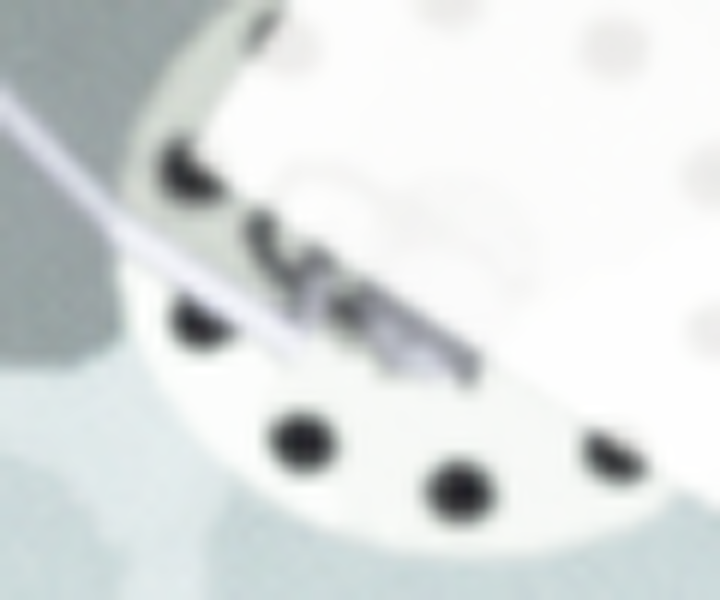

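View pics/scene5.png

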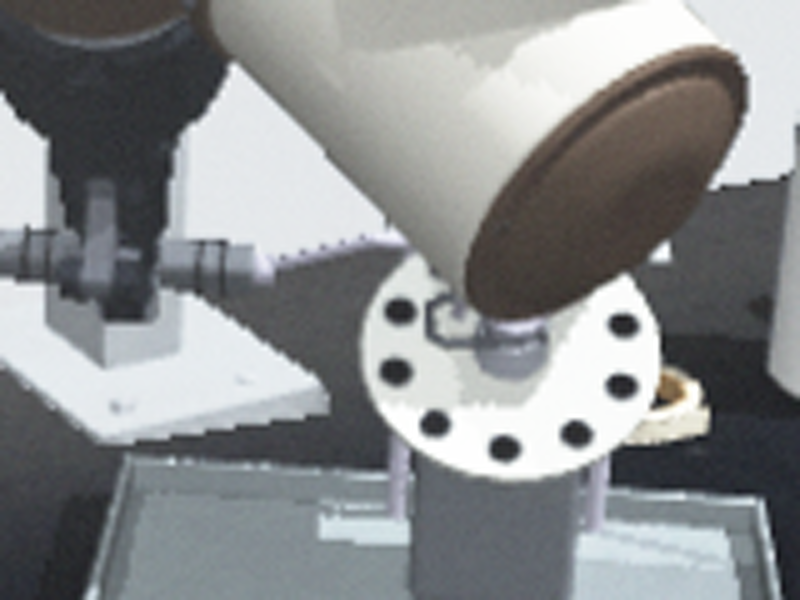

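Call:
arm_command(rows=[{"dx": 0.002,"dy": 0,"dz": 0,"wx": 0,"wy": 0,"wz": 0,"gripper": 1},{"dx": 0.004,"dy": 0,"dz": 0,"wx": 0,"wy": 0,"wz": 0,"gripper": 1},{"dx": 0.006,"dy": 0,"dz": 0,"wx": 0,"wy": 0,"wz": 0,"gripper": 1},{"dx": 0.008,"dy": 0,"dz": 0,"wx": 0,"wy": 0,"wz": 0,"gripper": 1},{"dx": 0.0095,"dy": 0,"dz": 0,"wx": 0,"wy": 0,"wz": 0,"gripper": 1},{"dx": 0.0095,"dy": 0,"dz": 0,"wx": 0,"wy": 0,"wz": 0,"gripper": 1},{"dx": 0.0095,"dy": 0,"dz": 0,"wx": 0,"wy": 0,"wz": 0,"gripper": 1},{"dx": 0.0095,"dy": 0,"dz": 0,"wx": 0,"wy": 0,"wz": 0,"gripper": 1}])

```text
clock: 9.2
position: [662.0, 2.6, 125.0]
ee_rot: [-0.502, 0.498, 0.126, 0.696]
contact_force: [-0.1, 0.5, 0.1]
gripper_width: 12.9
```

```bash
python3 snap.py 6; python3 pl.py 2 0 -12; python3 - <<'E'
import cv2
a=cv2.imread("pics/scene6_full.png")[195:235,395:445]; cv2.imwrite("pics/scene6z.png",cv2.resize(a,None,fx=12,fy=12,interpolation=cv2.INTER_CUBIC))
E
```

```text
t 9.3 d [-0.0003 -0.      0.0001] w [ 0.06  0.03 -0.05] grip 12.7 F [-0.6  0.7 -0.5] j [ 0.16  0.38 -0.76  1.65 -0.41 -2.32]
tip rel loop x,y,z 2.1 -0.1 -12.4 tip [599.1 -93.7 121.1] pos [662.    2.7 125. ]
```

View pics/scene6z.png

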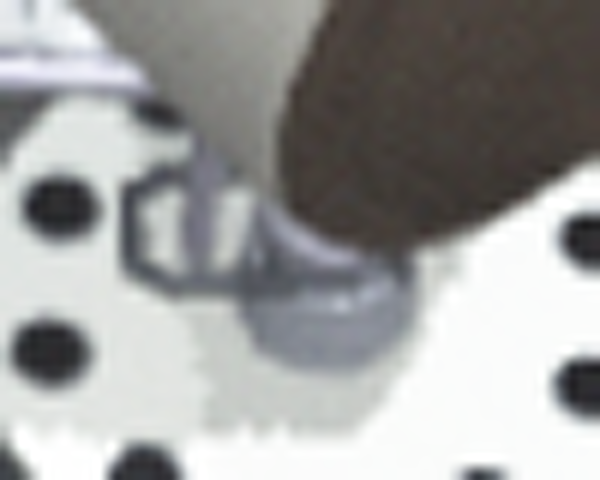

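Call:
arm_command(rows=[{"dx": 0,"dy": 0,"dz": 0.003,"wx": 0,"wy": 0,"wz": 0,"gripper": 1},{"dx": 0,"dy": 0,"dz": 0.005,"wx": 0,"wy": 0,"wz": 0,"gripper": 1},{"dx": 0,"dy": 0,"dz": 0.007,"wx": 0,"wy": 0,"wz": 0,"gripper": 1},{"dx": 0,"dy": 0,"dz": 0.009,"wx": 0,"wy": 0,"wz": 0,"gripper": 1},{"dx": 0,"dy": 0,"dz": 0.0105,"wx": 0,"wy": 0,"wz": 0,"gripper": 1},{"dx": 0,"dy": 0,"dz": 0.012,"wx": 0,"wy": 0,"wz": 0,"gripper": 1},{"dx": 0,"dy": 0,"dz": 0.0135,"wx": 0,"wy": 0,"wz": 0,"gripper": 1},{"dx": 0,"dy": 0,"dz": 0.015,"wx": 0,"wy": 0,"wz": 0,"gripper": 1}])

```text
clock: 10.1
position: [668.6, 11.6, 123.9]
ee_rot: [-0.502, 0.501, 0.124, 0.694]
contact_force: [-4.1, -6.2, 0.3]
gripper_width: 12.8
```

```bash
python3 snap.py 7; python3 pl.py 2 0 -12; python3 - <<'E'
import cv2
a=cv2.imread("pics/scene7_full.png")[195:235,395:445]; cv2.imwrite("pics/scene7z.png",cv2.resize(a,None,fx=12,fy=12,interpolation=cv2.INTER_CUBIC))
E
```

```text
t 10.2 d [-0.0009 -0.0005 -0.0131] w [ 0.01 -0.16 -0.09] grip 13.2 F [-0.2 -1.5 -1.4] j [ 0.2   0.39 -0.74  1.59 -0.43 -2.3 ]
tip rel loop x,y,z 1.5 13.1 -12.6 tip [606.4 -82.6 120.5] pos [669.5  13.6 124.2]
```

View pics/scene7z.png

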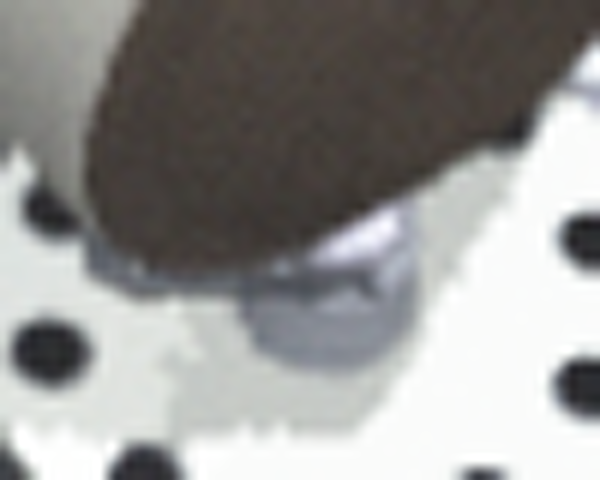

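Call:
arm_command(rows=[{"dx": 0,"dy": 0,"dz": 0.004,"wx": 0,"wy": 0,"wz": 0,"gripper": 1},{"dx": 0,"dy": 0,"dz": 0.008,"wx": 0,"wy": 0,"wz": 0,"gripper": 1},{"dx": 0,"dy": 0,"dz": 0.012,"wx": 0,"wy": 0,"wz": 0,"gripper": 1},{"dx": 0,"dy": 0,"dz": 0.016,"wx": 0,"wy": 0,"wz": 0,"gripper": 1},{"dx": 0,"dy": 0,"dz": 0.02,"wx": 0,"wy": 0,"wz": 0,"gripper": 1},{"dx": 0,"dy": 0,"dz": 0.024,"wx": 0,"wy": 0,"wz": 0,"gripper": 1},{"dx": 0,"dy": 0,"dz": 0.027,"wx": 0,"wy": 0,"wz": 0,"gripper": 1},{"dx": 0,"dy": 0,"dz": 0.03,"wx": 0,"wy": 0,"wz": 0,"gripper": 1}])

```text
clock: 11.0
position: [686.7, 38.6, 124.1]
ee_rot: [-0.502, 0.499, 0.125, 0.695]
contact_force: [0.4, 0.0, -1.3]
gripper_width: 13.0
```

```bash
python3 snap.py 8; python3 pl.py 2 0 -12
```

```text
t 11.1 d [-0.0009 -0.0005 -0.0437] w [ 0.03 -0.14 -0.08] grip 12.9 F [-0.4  0.3 -2. ] j [ 0.27  0.43 -0.68  1.49 -0.46 -2.25]
tip rel loop x,y,z 1.5 43.6 -12.7 tip [623.7 -57.5 120.4] pos [686.8  38.7 124.1]
```

View pics/scene8.png

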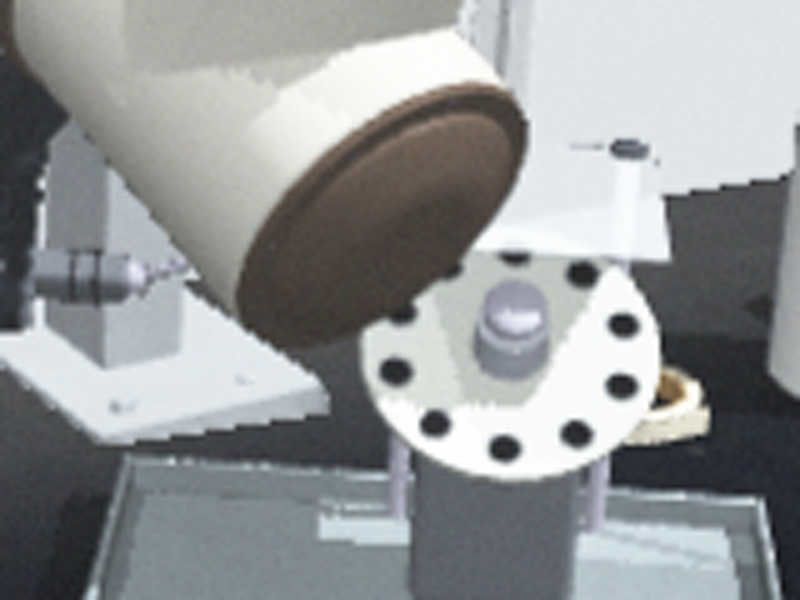

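View pics/top8.png

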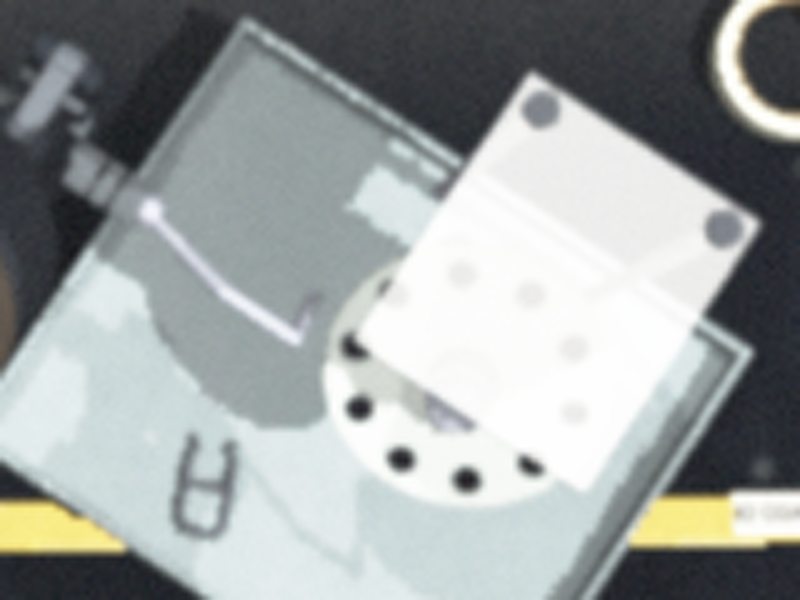

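```bash
cat > ret.py <<'E'
from h import *
import pickle,sys
s=pickle.load(open("grasp.pkl","rb")); 
go(s["position"]+[0,0,float(sys.argv[1])],Ro.from_quat(s["ee_rot"]).as_matrix())
E
python3 ret.py 110
```

```text
t 11.1 d [-0.2187  0.2874  0.0348] w [-29.12  -9.36  34.03] grip 12.9 F [-0.4  0.3 -2. ] j [ 0.27  0.43 -0.68  1.49 -0.46 -2.25]
```

Call:
arm_command(rows=[{"dx": -0.03,"dy": 0.0,"dz": 0.01,"wx": 0,"wy": 0,"wz": 0,"gripper": 1},{"dx": -0.06,"dy": 0.025,"dz": 0.015,"wx": -3,"wy": -1,"wz": 3.5,"gripper": 1},{"dx": -0.09,"dy": 0.06,"dz": 0.02,"wx": -7,"wy": -2.2,"wz": 8,"gripper": 1},{"dx": -0.115,"dy": 0.095,"dz": 0.025,"wx": -11,"wy": -3.5,"wz": 13,"gripper": 1},{"dx": -0.14,"dy": 0.13,"dz": 0.028,"wx": -15,"wy": -4.8,"wz": 17.5,"gripper": 1},{"dx": -0.16,"dy": 0.17,"dz": 0.03,"wx": -19,"wy": -6.1,"wz": 22,"gripper": 1},{"dx": -0.18,"dy": 0.21,"dz": 0.033,"wx": -23,"wy": -7.4,"wz": 27,"gripper": 1},{"dx": -0.2,"dy": 0.25,"dz": 0.035,"wx": -27,"wy": -8.7,"wz": 31.5,"gripper": 1}])

```text
clock: 11.9
position: [441.9, 250.7, 145.3]
ee_rot: [-0.484, 0.519, 0.458, 0.535]
contact_force: [1.1, -0.5, -0.8]
gripper_width: 12.7
```

```bash
python3 ret.py 80
```

```text
t 11.9 d [0.0349 0.036  0.0183] w [-1.93 -0.52  2.35] grip 12.7 F [ 1.1 -0.5 -0.8] j [ 0.86  0.26 -0.44  0.05 -0.86 -1.01]
```

Call:
arm_command(rows=[{"dx": 0.01,"dy": 0.012,"dz": 0.006,"wx": -1,"wy": -0.3,"wz": 1,"gripper": 1},{"dx": 0.02,"dy": 0.024,"dz": 0.012,"wx": -1.9,"wy": -0.5,"wz": 2.3,"gripper": 1},{"dx": 0.03,"dy": 0.036,"dz": 0.0183,"wx": -1.9,"wy": -0.5,"wz": 2.3,"gripper": 1},{"dx": 0.035,"dy": 0.036,"dz": 0.0183,"wx": -1.9,"wy": -0.5,"wz": 2.3,"gripper": 1},{"dx": 0.035,"dy": 0.036,"dz": 0.0183,"wx": -1.9,"wy": -0.5,"wz": 2.3,"gripper": 1},{"dx": 0.035,"dy": 0.036,"dz": 0.0183,"wx": -1.9,"wy": -0.5,"wz": 2.3,"gripper": 1},{"dx": 0.035,"dy": 0.036,"dz": 0.0183,"wx": -1.9,"wy": -0.5,"wz": 2.3,"gripper": 1},{"dx": 0.035,"dy": 0.036,"dz": 0.0183,"wx": -1.9,"wy": -0.5,"wz": 2.3,"gripper": 1}])

```text
clock: 12.7
position: [410.1, 272.3, 109.1]
ee_rot: [-0.48, 0.519, 0.479, 0.52]
contact_force: [-0.1, 0.1, -1.0]
gripper_width: 12.8
```

```bash
python3 ret.py 0; python3 - <<'E'
from h import *
from bench import get_image
for c in ["scene","top"]:
    im=get_image(c)["img"][:,:,::-1]; cv2.imwrite(f"pics/{c}9f.png",im); cv2.imwrite(f"pics/{c}9.png",cv2.resize(im[270:430,180:360] if c=="scene" else im[270:380,190:340],None,fx=4,fy=3.7))
E
```

```text
t 12.7 d [0.0802 0.0007 0.    ] w [-0.07  0.01  0.08] grip 12.8 F [-0.1  0.1 -1. ] j [ 0.92  0.29 -0.48  0.   -0.79 -1.  ]
```

View pics/scene9.png

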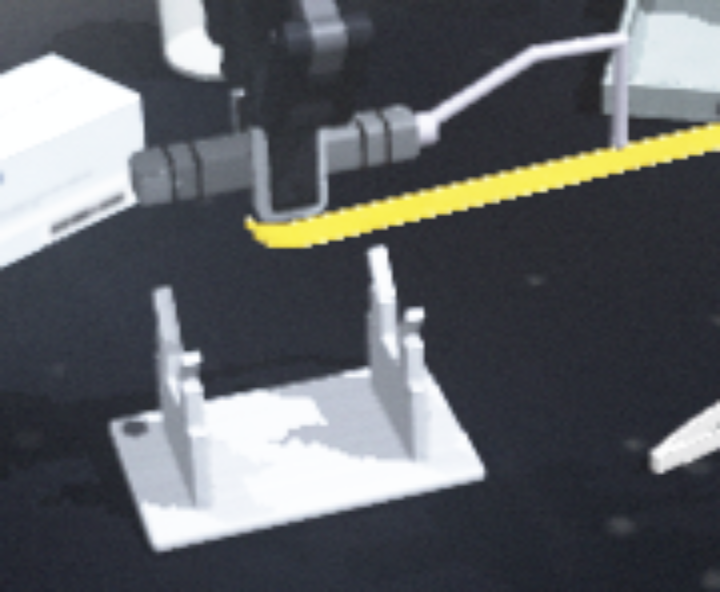

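View pics/top9f.png

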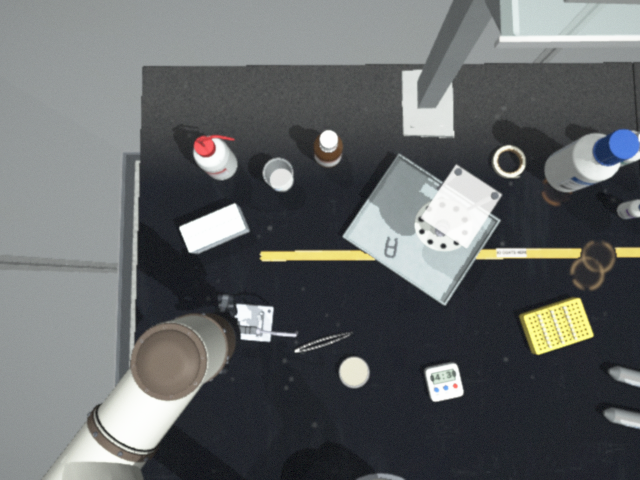

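Call:
arm_command(rows=[{"dx": 0.015,"dy": 0.0005,"dz": 0,"wx": 0,"wy": 0,"wz": 0,"gripper": 1},{"dx": 0.03,"dy": 0.0005,"dz": 0,"wx": 0,"wy": 0,"wz": 0,"gripper": 1},{"dx": 0.042,"dy": 0.0005,"dz": 0,"wx": 0,"wy": 0,"wz": 0,"gripper": 1},{"dx": 0.052,"dy": 0.0005,"dz": 0,"wx": 0,"wy": 0,"wz": 0,"gripper": 1},{"dx": 0.061,"dy": 0.0005,"dz": 0,"wx": 0,"wy": 0,"wz": 0,"gripper": 1},{"dx": 0.069,"dy": 0.0005,"dz": 0,"wx": 0,"wy": 0,"wz": 0,"gripper": 1},{"dx": 0.075,"dy": 0.0005,"dz": 0,"wx": 0,"wy": 0,"wz": 0,"gripper": 1},{"dx": 0.079,"dy": 0.0005,"dz": 0,"wx": 0,"wy": 0,"wz": 0,"gripper": 1}])

```text
clock: 13.6
position: [409.7, 272.6, 29.6]
ee_rot: [-0.48, 0.519, 0.479, 0.52]
contact_force: [0.2, 0.0, -1.0]
gripper_width: 13.2
```

```bash
python3 ret.py 0; python3 - <<'E'
from h import *
from bench import get_image
for c in ["scene"]:
    im=get_image(c)["img"][:,:,::-1]; cv2.imwrite(f"pics/{c}10.png",cv2.resize(im[270:430,180:360],None,fx=4,fy=3.7))
E
```

```text
t 13.6 d [ 0.0008  0.0001 -0.0001] w [-0.05  0.01  0.07] grip 13.2 F [ 0.2  0.  -1. ] j [ 0.92  0.42 -0.56  0.   -0.59 -1.  ]
```

View pics/scene10.png

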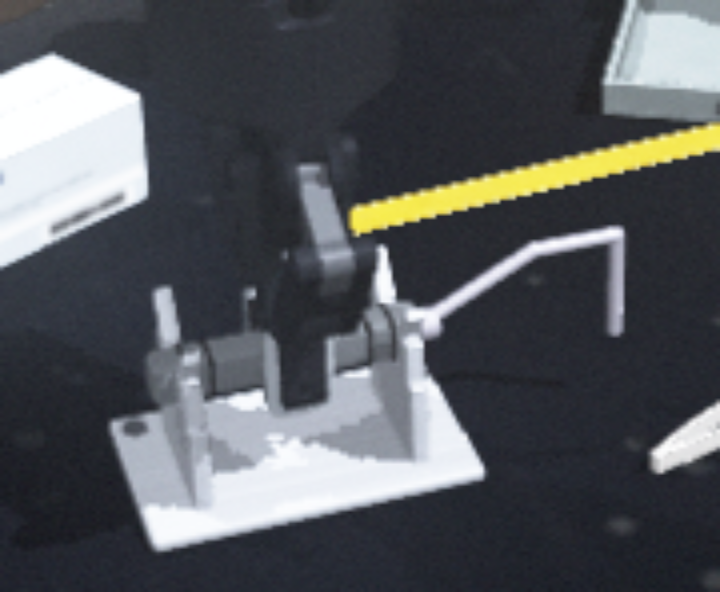

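Call:
arm_command(rows=[{"dx": 0.0005,"dy": 0,"dz": 0,"wx": 0,"wy": 0,"wz": 0,"gripper": 0.5},{"dx": 0.0005,"dy": 0,"dz": 0,"wx": 0,"wy": 0,"wz": 0,"gripper": 0},{"dx": 0.0005,"dy": 0,"dz": 0,"wx": 0,"wy": 0,"wz": 0,"gripper": -0.5},{"dx": 0.0005,"dy": 0,"dz": 0,"wx": 0,"wy": 0,"wz": 0,"gripper": -1},{"dx": 0.0005,"dy": 0,"dz": 0,"wx": 0,"wy": 0,"wz": 0,"gripper": -1},{"dx": 0.0005,"dy": 0,"dz": 0,"wx": 0,"wy": 0,"wz": 0,"gripper": -1},{"dx": 0.0005,"dy": 0,"dz": 0,"wx": 0,"wy": 0,"wz": 0,"gripper": -1},{"dx": 0.0005,"dy": 0,"dz": 0,"wx": 0,"wy": 0,"wz": 0,"gripper": -1}])

```text
clock: 14.45
position: [409.7, 272.5, 28.8]
ee_rot: [-0.48, 0.519, 0.479, 0.52]
contact_force: [0.1, -0.2, 0.0]
gripper_width: 85.6
```

Call:
arm_command(rows=[{"dx": 0,"dy": 0,"dz": 0,"wx": 0,"wy": 0,"wz": 0,"gripper": -1},{"dx": -0.02,"dy": 0,"dz": 0,"wx": 0,"wy": 0,"wz": 0,"gripper": -1},{"dx": -0.05,"dy": 0,"dz": 0,"wx": 0,"wy": 0,"wz": 0,"gripper": -1},{"dx": -0.08,"dy": 0,"dz": 0,"wx": 0,"wy": 0,"wz": 0,"gripper": -1},{"dx": -0.12,"dy": 0,"dz": 0,"wx": 0,"wy": 0,"wz": 0,"gripper": -1},{"dx": -0.16,"dy": 0,"dz": 0,"wx": 0,"wy": 0,"wz": 0,"gripper": -1},{"dx": -0.2,"dy": 0,"dz": 0,"wx": 0,"wy": 0,"wz": 0,"gripper": -1},{"dx": -0.2,"dy": 0,"dz": 0,"wx": 0,"wy": 0,"wz": 0,"gripper": -1}])

```text
clock: 15.25
position: [411.7, 274.6, 235.0]
ee_rot: [-0.48, 0.514, 0.48, 0.525]
contact_force: [-0.4, 0.1, 0.2]
gripper_width: 85.1
```

```bash
python3 - <<'E'
from h import *
from bench import get_image,arm
for c in ["scene","top"]:
    im=get_image(c)["img"][:,:,::-1]; cv2.imwrite(f"pics/{c}11.png",im)
print(arm.read_state()["position"],arm.read_state()["gripper_width"])
a=cv2.imread("pics/scene11.png"); cv2.imwrite("pics/scene11c.png",cv2.resize(a[230:420,180:500],None,fx=2.5,fy=2.5))
# ring position in tray (z~6)
K,r,t=C["top"]; R=cv2.Rodrigues(r)[0]; cp=-R.T@t.ravel(); d=R.T@np.linalg.inv(K)@[391,247,1]; P=cp+d*(6-cp[2])/d[2]; print((RR.T@(P-O)).round(1))
E
```

```text
[409.16837532 272.53674326 229.51524114] 85.39773111144169
[-60.7  49.5   6. ]
```

View pics/scene11c.png

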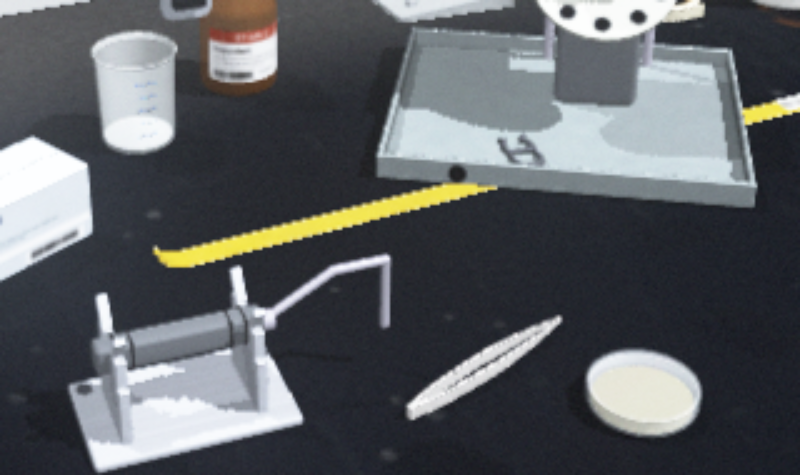

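View pics/top11.png

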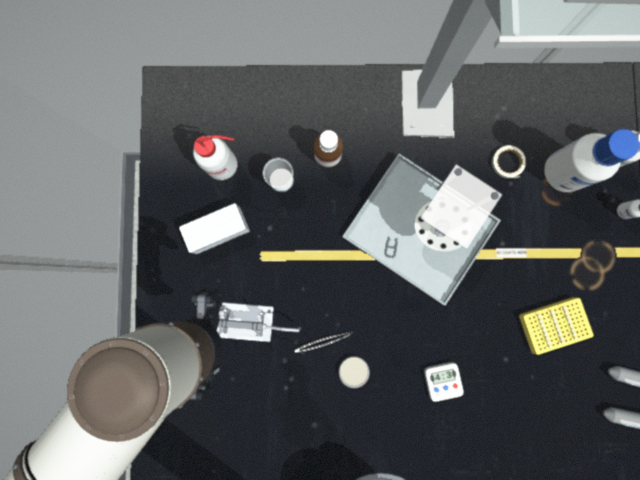

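The pictures show the pick back in its rest with the hook down. The ring lies in the tray near rotator (-61, 50) mm, and the beaker and bottle stand where they were.

```bash
python3 -c "
from bench import arm
print(arm.job_done())"
```

```text
the job is handed in; nothing more can be done
None
```

The ring is off the axle and lying in the drip tray, the pick is back in its rest with the hook hanging down, and the job is handed in (no verdict comes back).

I took the pick from its rest, brought the hook in along the leaning axle in front of the guard, and confirmed in the scene picture that the pin was through the loop. Pulling along +y, the force read about 7 N and then dropped as the ring snapped free. It came off the hook during the pull and fell into the tray.

- **Ring:** in the last pictures it lies flat near (-61, 50) mm in the rotator's frame, inside the tray outline and well over 30 mm from the groove. Only the pick touched it.
- **Pick:** it sits in both saddles. The fingers let go within 1 mm of where they first gripped it.
- **Bystanders:** the beaker and brown bottle look unmoved in both cameras.
- **Time:** about 15 s of the 48 s.

One check disagreed. With the hook near the loop, the top camera put it about 3 mm further forward than the arm's reading and the scene camera did. I aimed between the two, and the hook went in without contact.

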